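# Fit the circlip on the platen roller

## Task

Take the circlip pliers from the yellow rack, put both tips through the eyes of the retaining ring that hangs on the nose of the tilted roller shaft, spread the ring, slide it down over the shaft until it lies on the gear's hub and let it contract fully into the groove, lying square. Then stand the pliers back in their pocket in the rack and let go; do not touch the ring with the gripper and leave the other things on the bench where they are.

Things in the scene. Friction and masses are not known exactly. Their poses are not given: they have to be found in the camera images.
- shaft: Roller shaft leaning 30 deg from vertical in a fixed blue stand (cheeks 126 mm high). Origin on its axis at the hub face of the white gear; z up along the shaft, x to the uphill side. Along z, in mm: hub face 0 (hub 53 diameter; gear rim 87 to 104 diameter at the same level, its web 7.5 lower), dark groove 0-7 (40 diameter), journal 7-17 (43.4 diameter), nose 17-28 (34 diameter).
- ring: Black steel external retaining ring, 67 mm over the lugs, 5 mm thick, 40.4 mm inside, band 7 mm. Origin at the centre of its inside circle, on the underside; z up along the shaft, x to the gap between the eyes. Starts round the nose, flat on the journal's top (z 17 mm), 4 mm downhill of the axis, eyes uphill. Seated, it is centred, its underside 0-2 mm above the hub face.
- eye_left (a point): Centre of the ring's left (+y) eye at mid thickness: a through hole of 10 mm diameter in a grey lug of 16 mm diameter, 32 mm from the ring's centre in x. Relaxed, the eyes stand 25 mm apart; held fully open, 48 mm.
- eye_right (a point): Centre of the right (-y) eye, likewise.
- ring_left (a joint): How far the ring's left half is sprung open, rad: 0 relaxed, 0.24 with the pliers squeezed to their stop (9 N at each eye), which clears the journal by some 1.5 mm if the eyes keep their starting place along the shaft's x. Pushed down before it is open it cocks, so keep the tips at the ring's height while squeezing, even if the fingers move forward as they close.
- ring_right (a joint): The same for the right half.
- pliers: External circlip pliers, 150 mm long, about 0.12 kg, standing tips down in the rack. Origin midway between the two pivots, in the steel joint block (26 x 42 x 18 mm); z points up to the red handles; handles and tips lie side by side along y. Squeezing the handles spreads the tips.
- pliers_grip (a point): Point between the handles, 40 mm above the pliers' origin: grip here across y, fingers along -z. Handles 14 mm thick, flat outside from 22 to 55 mm above the origin; outside width here 60 mm at rest, 37 mm at the stop (faces then parallel); ends 80 mm above the origin; widest 69 mm at rest. Their spring gives 12 to 17 N here, a light squeeze carries them; about 40 N spreads the ring to the stop.
- lever_left (a joint): Turn of the left lever, rad: 0 at rest (handles open, tips together), 0.06 when the tips match the relaxed eyes, 0.295 at the stop (handles squeezed). The right lever mirrors it.
- tip_left (a point): Point on the left (+y) brass pin, 4 mm below the shoulder that bears on the ring (1.5 mm below the eye's centre when the shoulder touches the ring). Pins are 5.4 mm in diameter and reach 12 mm below the shoulder, tapered at the end. At rest the two points stand 18 mm apart, squeezed to the stop 55 mm, always 62 to 64 mm below the pliers' origin.
- tip_right (a point): The same on the right (-y) pin.
- rack_mouth (a point): Centre of the pliers' pocket in the yellow rack, at the rack's top face, 75 mm above the bench. The pocket is 17 mm (x) by 40 mm (y) and 69 mm deep; the pliers' joint block rests on its rim, so that their origin stands 9 mm above this point. The rack is 60 x 160 mm. The frame has the rack's axes.
- drive: Bystander: 2.5 inch hard drive 100 x 70 x 10 mm, origin under its centre.
- screwdriver: Bystander: screwdriver 170 mm long.
- idler: Bystander: small white gear, 52 mm diameter, 20 mm high.
- flux: Bystander: white bottle, 44 mm diameter, 100 mm high.
- cutters: Bystander: black-handled diagonal cutters, 125 mm long.
- magdish: Bystander: steel dish, 110 mm diameter, 16 mm high.
There are look-alikes about, which are no part of the job. What is meant by the part that bears rack_mouth is not pink, and is the smaller of those in its own colour.

How it is judged:
By the outcome, as a careful person would: the job done as asked, in the order asked, and still so for the second after the job is handed in, with the robot touching nothing.
It also fails if it takes over 51 s, if anything falls off the work surface, if the arm or the gripper's body presses on something with over 40 N, if the wrist force passes 120 N, or if a joint passes its speed limit or range.

## Robot

A 7-joint arm with a two-finger parallel gripper is mounted at the origin on the work surface. World frame = base frame: x ahead of the robot, y to its left, z up, the work surface at z = 0. Lengths are in m, angles in rad, forces in N, time in s.
With the tool pointing down it reaches from about 0.4 to 0.925 m from the base axis. Payload 4.1 kg.
Tool frame: the origin (TCP) lies at the very end of the fingers, on their centre line; the grasp point (between the pads) lies r.tcp_to_grasp behind it (r.tcp_to_grasp is the distance from the TCP to the grasp point, in m); z points along the fingers, y is the line along which they close (so a half turn about z gives the same grasp; the last joint's range is limited). The gripper opens to 85 mm and grips with 20 to 120 N. Pads are 22 mm wide; open, the fingers measure 114 mm over their backs; the gripper's body (76 mm by 85 mm) begins 54 mm behind the grasp point. The pads swing forward as they close: fully open they stand 13 mm farther back than shut.
Start: joints at [-1.306, 0.398, 0.045, 1.537, -0.019, 1.207, -0.051], TCP at [0.231, 0.608, 0.231] pointing down, gripper open.
Joint ranges: [-2.82, 2.82], [-0.49, 2.23], [-1.37, 1.46], [0, 2.46], [-1.36, 4.5], [0.23, 2], [-2.94, 2.94]. Speed limits (rad/s): [2.57, 2.57, 3.14, 3.14, 3.14, 3.14, 3.14].

## Interface

Orientations are given as a 3x3 rotation matrix whose columns are the frame's x, y, z axes.
In Python, from station import monitor, imaging, job, spotter, r gives the robot as it stands.
- The arm moves only by the tool step_arm, never from a script. Its argument "increments" is one flat list of numbers, 5 for each row, row after row: the opening in per cent of the stroke, from 0 (shut) to 100 (fully open), then the shift along the tool's x, y, z in m, then the turn about the tool's z in degrees. In form: [hand, dx, dy, dz, roll, hand, dx, dy, dz, roll, ...]. A call has 1 to 8 rows; each row shifts and turns the commanded pose from where the row before left it, along the tool's axes as they then stand; what a row does not reach is not made up. A row lasts 1/10 s, in which the tool goes at most 50 mm and 8.59 degrees, less where a joint would pass 70% of its speed; a pose out of reach is approached as far as the arm can. A call with a gripper value outside its range is refused whole. The fingers move at their own pace and stop on an object; "force" is the grip in N (left out, the last holds). Time passes only in rows, so rows that do not move let the fingers close. It gives the time, the measured TCP pose, the force, the opening and the grip force at its end, in the units of the state.
- monitor.sense(): the state, without advancing time (a new reading comes with each control period).
- imaging.capture(name): name is "side" or "top" or "wrist"; returns a dict with "frame" (480x640x3 uint8, red, green, blue), "range_z" (480x640 float32, m along the optical axis (not along the pixel's ray), 0 where there is no reading), "fx", "fy", "cx", "cy" (pixels), "camera_from_world" (4x4, takes a point from world to camera coordinates); the wrist camera has in their place "tool_from_camera" (4x4, takes a point from camera to tool coordinates, whose origin is the TCP and whose axes are the flange's). Camera axes: x right, y down, z forward; pixel columns grow to the right and rows downward; lengths in m; the calibration is good to about 2 mm. A picture is of the moment at which its call begins: read the wrist's pose just before it.
- job.close_job(): hands the job in; it is judged then, once.
Trained networks look in a picture, given as the dict that the camera call returned (one of the last four; its "shot" number tells which), for a name from the list of things; names that differ only in an ending like _2 or _b are one class to them, and where a whole thing is asked for, a point or a joint stands for the part that bears it (a point fixed in the world has none). Each returns a list of dicts, best first, with "confidence" (0 to 1); they miss things now and then, are a little off and sometimes report something else, mostly with a low value. They report only what shows in the picture. A call takes as long as a camera call. They do not tell look-alikes from the thing itself.
- spotter.find_in(name, picture): "extent" ([left, top, right, bottom] in pixels, round what is visible of it).
- spotter.trace(name, picture): "region" (480x640 bool, what is visible of it) and "extent" ([left, top, right, bottom] in pixels, round what is visible of it).
The state is a dict: "clock": time; "joint_pos": joint angles; "joint_vel": joint speeds; "joint_efforts": joint torques, N m; "position": TCP position; "tool_rot": TCP orientation; "wrist_force": force on the tool from outside, world axes, zero at the start; "wrist_torque": the same for the moment, N m; "grip_width": finger opening in m; "grasp_force": force on a finger pad.
Only numpy, scipy, OpenCV 4.12 (cv2) and the standard library are available. Lean on these libraries where they do the work, as an engineer would, in place of code of your own. Each camera call takes 0.05 s, during which the arm holds its last target. There are 200 camera calls.

## Working session

There is one attempt and no reset: what is moved stays moved. The work goes in short steps, Python scripts to look and compute and a tool call to move; the robot and the scene stay as the last step left them, time stands still between calls to the robot, and variables do not carry over. Pictures are saved under pics/ and viewed, at most 10 in all, crops included, and the job is handed in when it is done.

Besides the shell and the picture viewer there is one more tool, called after ">>>" in YAML: its name, and indented under it one key for each argument. step_arm: Moves the arm, as the interface text tells. Its arguments: {"type":"object","properties":{"increments":{"type":"array"},"force":{"type":"number"}},"required":["increments"]}

```bash
mkdir -p pics; ls
cat > h.py <<'E'
import numpy as np, cv2
from station import monitor, imaging, job, spotter, r
np.set_printoptions(precision=4,suppress=True)
def cloud(p, T=None):
    z=p["range_z"]; v,u=np.mgrid[:480,:640]
    c=np.stack([(u-p["cx"])/p["fx"]*z,(v-p["cy"])/p["fy"]*z,z,np.ones_like(z)],-1)
    M=np.linalg.inv(p["camera_from_world"]) if T is None else T@p["tool_from_camera"]
    w=(c@M.T)[...,:3]; w[z==0]=np.nan
    return w
def tool():
    s=monitor.sense(); T=np.eye(4); T[:3,:3]=s["tool_rot"]; T[:3,3]=s["position"]; return T
def save(p,n,crop=None,k=1):
    im=p["frame"][...,::-1]
    if crop: im=im[crop[1]:crop[3],crop[0]:crop[2]]
    cv2.imwrite("pics/"+n,cv2.resize(im,None,fx=k,fy=k,interpolation=cv2.INTER_CUBIC))
E
python3 - <<'E'
from h import *
s=monitor.sense(); print({k:s[k] for k in("clock","position","tool_rot","grip_width","wrist_force")}, r.tcp_to_grasp)
a=imaging.capture("top"); b=imaging.capture("side")
cv2.imwrite("pics/a.png",cv2.resize(np.vstack([a["frame"],b["frame"]])[...,::-1],(400,600)) if 0 else a["frame"][...,::-1]); save(b,"b.png")
for p,nm in((a,"top"),(b,"side")):
    w=cloud(p); 
    for n in("shaft","ring","pliers","rack_mouth","pliers_grip","tip_left","eye_left","eye_right"):
        try:
            for d in spotter.trace(n,p)[:3]:
                m=d["region"]; q=w[m]; print(nm,n,round(d["confidence"],2),d["extent"],np.nanmedian(q,0),np.nanmin(q,0),np.nanmax(q,0))
        except Exception as e: print(nm,n,e)
    M=np.linalg.inv(p["camera_from_world"]); print("cam",M[:3,3],M[:3,2],p["fx"])
E
```

```text
pics
{'clock': 0.0, 'position': array([0.2311, 0.6069, 0.2303]), 'tool_rot': array([[-0.9346,  0.3557, -0.0005],
       [ 0.3557,  0.9346, -0.0019],
       [-0.0002, -0.0019, -1.    ]]), 'grip_width': 0.08543101701950759, 'wrist_force': array([ 0.83  ,  0.802 , -0.2866])} 0.0187
top shaft 0.95 [189.6, 210.4, 244.8, 276.2] [0.5325 0.2009 0.1664] [ 0.4674  0.1552 -0.0037] [0.6126 0.3034 0.2046]
top ring 0.6 [199.1, 236.7, 228.7, 269.3] [0.5034 0.2045 0.1851] [0.4743 0.1783 0.1644] [0.5346 0.235  0.2033]
top pliers 0.61 [430.6, 197.4, 466.0, 215.9] [ 0.6066 -0.2522  0.0958] [ 0.5925 -0.281   0.0719] [ 0.629  -0.2136  0.1642]
top rack_mouth 0.89 [395.0, 190.0, 478.3, 230.5] [ 0.5998 -0.2298  0.0741] [ 0.5674 -0.3297 -0.003 ] [ 0.6504 -0.1639  0.1322]
top rack_mouth 0.89 [369.8, 334.5, 489.7, 408.6] [ 0.2744 -0.2208  0.1042] [ 0.2069 -0.3396 -0.0031] [ 0.3384 -0.1032  0.1227]
top rack_mouth 0.7 [187.1, 308.2, 269.8, 345.3] [0.3502 0.1973 0.0745] [ 0.3085  0.1151 -0.0032] [0.3841 0.2781 0.0877]
top pliers_grip 0.96 [431.1, 196.2, 470.6, 217.2] [ 0.6066 -0.2526  0.0994] [ 0.5925 -0.2992  0.
[... 1537 characters left out ...]
-0.0007] [0.4126 0.4853 0.0178]
side tip_left 0.5 [374.6, 302.2, 387.2, 327.3] [ 0.6126 -0.2241  0.1401] [ 0.599 -0.275 -0.   ] [ 0.6555 -0.0427  0.1632]
side eye_left 0.53 [314.1, 169.2, 320.4, 176.4] [0.5218 0.2184 0.1965] [0.5146 0.2124 0.1928] [0.5265 0.2309 0.2023]
side eye_left 0.2 [312.3, 176.3, 327.8, 181.2] [0.5214 0.1922 0.1919] [0.505  0.1786 0.1763] [0.5331 0.251  0.2034]
side eye_left 0.17 [336.6, 282.7, 359.2, 300.8] [ 0.579  -0.0058  0.0134] [ 0.554  -0.0251 -0.0022] [0.6067 0.0461 0.0222]
side eye_right 0.6 [306.4, 175.0, 323.1, 186.2] [0.5109 0.1834 0.1866] [0.5004 0.1777 0.1811] [0.5285 0.2008 0.1982]
cam [ 0.5174 -0.7368  0.6089] [ 0.0048  0.8402 -0.5423] 433.3800134058455
```

View pics/a.png

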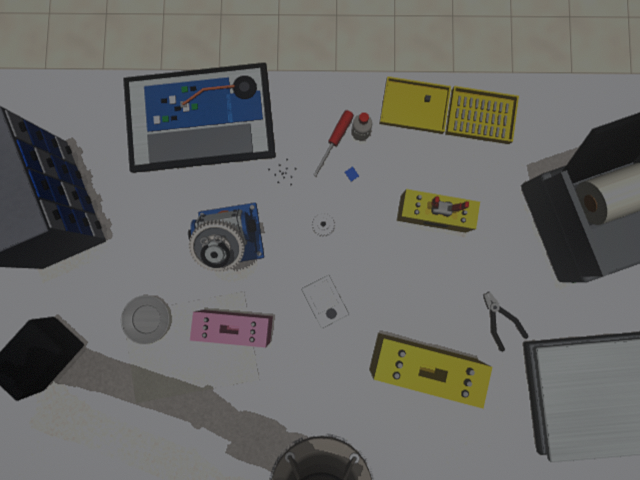

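View pics/b.png

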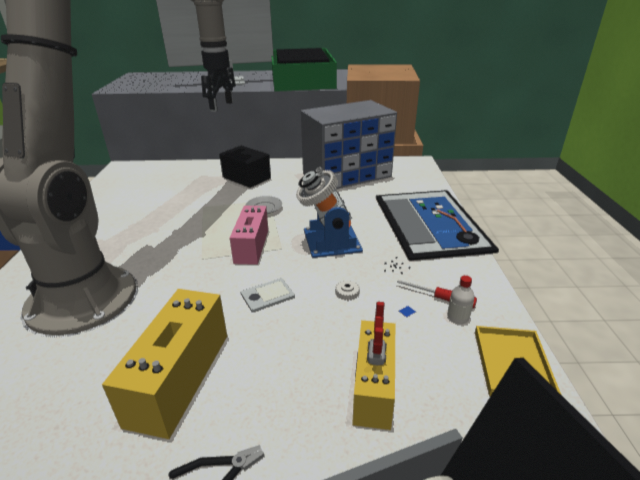

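Candidates for the rack: pink at top view (230,328), big yellow at (432,370), small yellow with the red-handled pliers at (440,209). The last one fits, since it is not pink, is the smaller yellow one, is 75 mm high and holds the pliers. The stand with gear and ring is at (225,245). I'll check with an enlarged crop and fit the poses.

Run:
```python
from h import *
a=imaging.capture("top"); b=imaging.capture("side")
A=cv2.resize(a["frame"][180:280,180:300],(600,500),interpolation=3)
B=cv2.resize(a["frame"][180:240,385:490],(600,343),interpolation=3)[:280]
C=cv2.resize(b["frame"][160:260,285:365],(0,0),fx=2,fy=2)
im=np.zeros((600,800,3),np.uint8); im[:400,:480]=cv2.resize(A,(480,400)); im[400:600,:429]=cv2.resize(B,(429,200)); im[:500,480:800]=cv2.resize(C,(320,400))[:].copy() if 0 else np.pad(cv2.resize(C,(320,400)),((0,100),(0,0),(0,0)))
cv2.imwrite("pics/c.png",im[...,::-1])
wa,wb=cloud(a),cloud(b)
# rack
P=wa.reshape(-1,3); m=(abs(P[:,2]-.075)<.004)&(abs(P[:,0]-.605)<.07)&(abs(P[:,1]+.245)<.11); q=P[m]
rc=cv2.minAreaRect((q[:,:2]*1000).astype(np.float32)); print("rack",rc, cv2.boxPoints(rc), np.median(q[:,2]))
# pliers handles
m=(P[:,2]>.1)&(abs(P[:,0]-.605)<.05)&(abs(P[:,1]+.245)<.07); q=P[m]; print("handles",len(q),q[:, :].mean(0)); 
for s in q[np.argsort(q[:,1])][::6]: print(s)
# gear plane from each view
rng=np.random.default_rng(0)
for nm,w in(("top",wa),("side",wb)):
    P=w.reshape(-1,3);P=P[np.isfinite(P[:,0])]; P=P[(np.linalg.norm(P-[.505,.2,.18],axis=1)<.09)&(P[:,2]>.12)]
    best=(0,)
    for _ in range(4000):
        t=P[rng.choice(len(P),3,False)]; n=np.cross(t[1]-t[0],t[2]-t[0]); l=np.linalg.norm(n)
        if l<1e-5: continue
        n/=l; n*=np.sign(n[2]); 
        if abs(n[2]-.866)>.05: continue
        i=abs((P-t[0])@n)<.0015
        if i.sum()>best[0]: best=(i.sum(),n,i)
    if best[0]==0: continue
    q=P[best[2]]; c=q.mean(0); n=np.linalg.svd(q-c)[2][2]; n*=np.sign(n[2])
    print(nm,len(P),best[0],"n",n,"tilt",np.degrees(np.arccos(n[2])),"az",np.degrees(np.arctan2(n[1],n[0])),"c",c)
    d=(P-c)@n; print(np.histogram(d*1000,bins=np.arange(-20,40,3)))
```

```text
rack ((609.7176513671875, -247.85369873046875), (160.60943603515625, 61.173858642578125), 80.9056167602539) [[ 566.8221 -322.3143]
 [ 627.2271 -331.9836]
 [ 652.6132 -173.3931]
 [ 592.2083 -163.7238]] 0.07472199675975477
handles 208 [ 0.6068 -0.2514  0.1383]
[ 0.602  -0.2799  0.1601]
[ 0.5984 -0.2781  0.1336]
[ 0.5983 -0.2765  0.1584]
[ 0.5979 -0.2755  0.1489]
[ 0.5984 -0.2743  0.1329]
[ 0.5987 -0.2731  0.1438]
[ 0.6082 -0.2729  0.1579]
[ 0.6061 -0.2722  0.1471]
[ 0.6087 -0.2719  0.1548]
[ 0.6101 -0.2716  0.1358]
[ 0.6016 -0.2713  0.1499]
[ 0.6082 -0.2699  0.1348]
[ 0.6089 -0.269   0.1308]
[ 0.6117 -0.2684  0.1262]
[ 0.603  -0.2674  0.1292]
[ 0.6088 -0.2669  0.1311]
[ 0.6023 -0.2657  0.121 ]
[ 0.6078 -0.2647  0.1249]
[ 0.5995 -0.2639  0.1127]
[ 0.6093 -0.2631  0.1159]
[ 0.6109 -0.2616  0.1067]
[ 0.6017 -0.2602  0.1115]
[ 0.6142 -0.2341  0.1095]
[ 0.606  -0.2281  0.1085]
[ 0.6066 -0.2253  0.129 ]
[ 0.6087 -0.2219  0.1514]
[ 0.6146 -0.2213  0.1624]
[ 0.611  -0.2198  0.1605]
[ 0.6183 -0.2191  0.1637]
[ 0.6089 -0.2177  0.1611]
[ 0.62   -0.2164  0.1331]
[ 0.609  -0.2159  0.1606]
[ 0.6175 -0.2153  0.1463]
[ 0.6175 -0.2148  0.1572]
[ 0.6126 -0.2142  0.1511]
top 2341 492 n [-0.4976 -0.0762  0.864 ] tilt 30.227228091914107 az -171.29843228250246 c [0.5233 0.2047 0.1637]
(array([  1,  10,  21,  31,  37,  90, 454, 256, 378, 277,  11,   1,   4,
         7,  61, 127, 231,  80, 157]), array([-20, -17, -14, -11,  -8,  -5,  -2,   1,   4,   7,  10,  13,  16,
        19,  22,  25,  28,  31,  34,  37]))
side 1291 214 n [-0.4857 -0.1002  0.8683] tilt 29.733662541244865 az -168.34313697530436 c [0.5146 0.1902 0.1649]
(array([ 38,  45,  57,  58, 178, 109, 204,  72,  17,  16,  20,  14,  26,
        75,  86,  35,  48,   0,   0]), array([-20, -17, -14, -11,  -8,  -5,  -2,   1,   4,   7,  10,  13,  16,
        19,  22,  25,  28,  31,  34,  37]))
```

View pics/c.png

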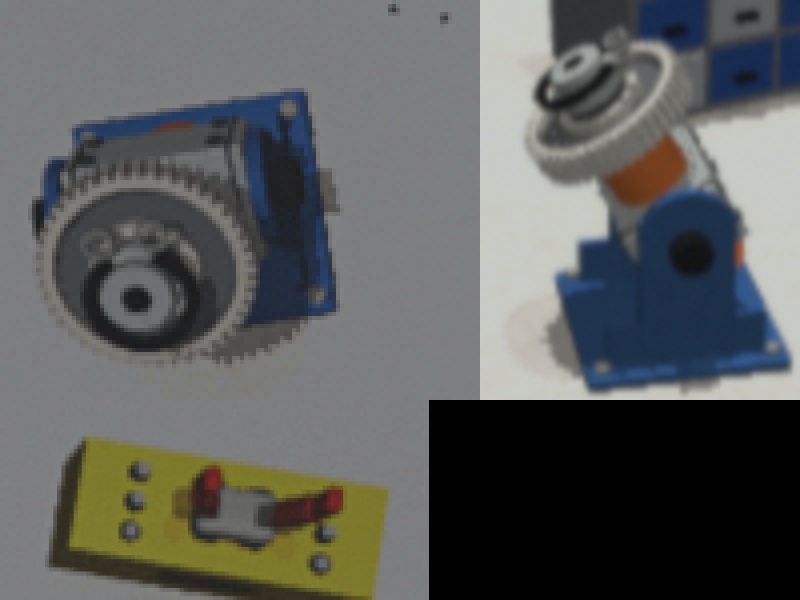

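The crop confirms it: the small yellow rack holds the pliers (crop about (235,510)). The ring is on the nose at crop (135,295), with its eyes uphill at (95,240) and (170,225). The plane fit gives a tilt of 30°, leaning to azimuth about -170°.

Run:
```python
from h import *
p=imaging.capture("wrist"); print(p["tool_from_camera"],p["fx"])
T=tool()
print("to shaft view", T[:3,:3].T@(np.array([.50,.2,.40])-T[:3,3]))
```

```text
[[-0.0003 -0.9492 -0.3146  0.0804]
 [ 1.      0.0001 -0.0014 -0.    ]
 [ 0.0014 -0.3146  0.9492 -0.1426]
 [ 0.      0.      0.      1.    ]] 414.116823508496
to shaft view [-0.3961 -0.2852 -0.1687]
```

>>> step_arm:
  increments: [100,-0.034,-0.0235,-0.0085,0,100,-0.034,-0.0235,-0.0085,0,100,-0.034,-0.0235,-0.0085,0,100,-0.034,-0.0235,-0.0085,0,100,-0.034,-0.0235,-0.0085,0,100,-0.034,-0.0235,-0.0085,0,100,-0.034,-0.0235,-0.0085,0,100,-0.034,-0.0235,-0.0085,0]

```text
clock: 1.85
position: [0.4194, 0.3335, 0.3]
tool_rot: [[-0.935, 0.356, 0.0], [0.356, 0.935, 0.001], [-0.0, 0.001, -1.0]]
wrist_force: [1.1, 0.1, 0.6]
grip_width: 0.0853
grasp_force: 0.0
```

>>> step_arm:
  increments: [100,-0.034,-0.0235,-0.0085,0,100,-0.034,-0.0235,-0.0085,0,100,-0.034,-0.0235,-0.0085,0,100,-0.034,-0.0235,-0.0085,0,100,0,0,0,0,100,0,0,0,0]

```text
clock: 2.45
position: [0.5127, 0.1978, 0.3336]
tool_rot: [[-0.934, 0.358, 0.0], [0.358, 0.934, 0.001], [-0.0, 0.001, -1.0]]
wrist_force: [-0.6, -0.2, -0.4]
grip_width: 0.0855
grasp_force: 0.0
```

```bash
cat > fit.py <<'E'
from h import *
def look(name,save_as=None):
    T=tool(); p=imaging.capture("wrist"); w=cloud(p,T); return T,p,w
def plane(P,n0,tol=.0012,it=3000,cosmin=.99):
    rng=np.random.default_rng(0); best=(0,)
    for _ in range(it):
        t=P[rng.choice(len(P),3,False)]; n=np.cross(t[1]-t[0],t[2]-t[0]); l=np.linalg.norm(n)
        if l<1e-6: continue
        n=n/l; n*=np.sign(n@n0)
        if n@n0<cosmin: continue
        i=abs((P-t[0])@n)<tol
        if i.sum()>best[0]: best=(i.sum(),n,i)
    q=P[best[2]]; c=q.mean(0); n=np.linalg.svd(q-c)[2][2]; n*=np.sign(n@n0)
    return c,n,best[0]
E
python3 - <<'E'
from fit import *
T,p,w=look("x"); print(T); cv2.imwrite("pics/d.png",p["frame"][...,::-1])
for n in("ring","shaft","eye_left","eye_right"):
    for d in spotter.trace(n,p)[:2]:
        q=w[d["region"]]; print(n,round(d["confidence"],2),d["extent"],np.nanmedian(q,0))
    for d in spotter.find_in(n,p)[:2]: print("  find",d["confidence"],d["extent"])
P=w.reshape(-1,3);P=P[np.isfinite(P[:,0])]; P=P[(np.linalg.norm(P-[.505,.2,.18],axis=1)<.085)&(P[:,2]>.12)]
c,n,k=plane(P,np.array([-.49,-.087,.866])); print(c,n,k,len(P),"tilt",np.degrees(np.arccos(n[2])),"az",np.degrees(np.arctan2(n[1],n[0])))
d=(P-c)@n*1000; h,e=np.histogram(d,bins=np.arange(-15,36,1)); print([(int(a),int(b)) for a,b in zip(e,h) if b>40])
E
```

```text
[[-0.9336  0.3584  0.0004  0.5127]
 [ 0.3584  0.9336  0.0007  0.1978]
 [-0.0001  0.0008 -1.      0.3336]
 [ 0.      0.      0.      1.    ]]
ring 0.62 [288.2, 161.8, 375.7, 258.1] [0.5007 0.203  0.1851]
  find 0.92 [289.7, 159.3, 376.4, 259.2]
shaft 0.65 [1.9, 408.3, 7.7, 421.4] [ 0.6132 -0.227   0.0977]
shaft 0.59 [278.4, 142.1, 419.1, 284.9] [0.516  0.212  0.1722]
  find 0.59 [275.6, 141.4, 417.7, 282.8]
  find 0.54 [289.0, 162.3, 376.2, 258.6]
eye_left 0.72 [331.6, 162.5, 374.7, 238.2] [0.507  0.2244 0.1888]
  find 0.68 [332.1, 160.1, 374.1, 236.7]
  find 0.47 [287.6, 161.0, 374.2, 257.9]
eye_right 0.88 [292.7, 187.1, 344.3, 253.4] [0.5121 0.188  0.1895]
  find 0.94 [293.8, 185.1, 344.2, 253.7]
[0.5217 0.2127 0.1647] [-0.497  -0.0851  0.8636] 3656 13805 tilt 30.282038206993803 az -170.28170401482598
[(-3, 51), (-2, 350), (-1, 1749), (0, 1679), (1, 401), (2, 142), (3, 152), (4, 208), (5, 770), (6, 1790), (7, 1311), (8, 193), (23, 216), (24, 268), (25, 112), (26, 75), (27, 195), (28, 811), (29, 1038), (30, 213), (33, 93), (34, 567)]
```

View pics/d.png

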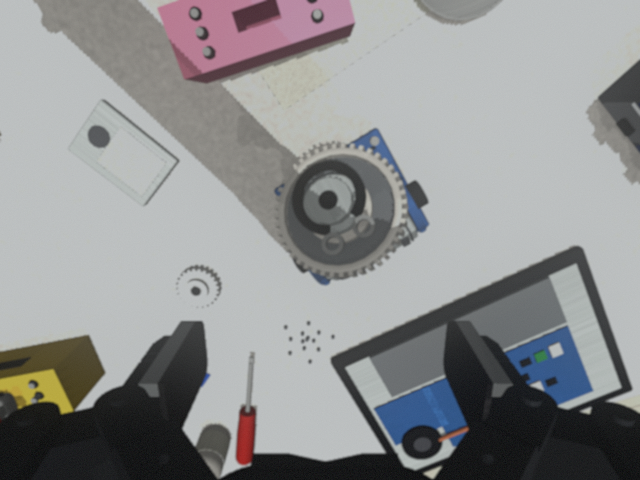

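The ring is centred near (328,200) with the lug eyes at about (332,243) and (364,228). The planes sit at web 0, rim/hub 7, ring top 29 and nose top 35, which agrees with the description. Next I'll fit the axis and eyes.

Run:
```python
from fit import *
from scipy.optimize import least_squares
T,p,w=look("x")
az=np.radians(9.72); n=np.array([-.5*np.cos(az),-.5*np.sin(az),.8660])
X=np.array([.866*np.cos(az),.866*np.sin(az),.5]); Y=np.cross(n,X); R=np.c_[X,Y,n]
P=w.reshape(-1,3);uv=np.stack(np.mgrid[:480,:640][::-1],-1).reshape(-1,2)
ok=np.isfinite(P[:,0])&(np.linalg.norm(P-[.505,.2,.18],axis=1)<.085)&(P[:,2]>.12);P=P[ok];uv=uv[ok]
c0=np.array([.5217,.2127,.1647]); L=(P-c0)@R*1000   # web at 0
def circ(q,r0=None):
    f=lambda a:np.hypot(q[:,0]-a[0],q[:,1]-a[1])-(a[2] if r0 is None else r0)
    s=least_squares(f,[*q.mean(0),20][:3 if r0 is None else 2],loss="soft_l1"); return s.x,np.sqrt(np.mean(s.fun**2))
def edge(lo,hi,n=72,pc=100):
    q=L[(L[:,2]>lo)&(L[:,2]<hi)][:,:2]; c=np.median(q,0)
    return q
nose=L[(L[:,2]>32.5)&(L[:,2]<37)]; print("nose n",len(nose),nose.mean(0),cv2.minEnclosingCircle(nose[:,:2].astype(np.float32)))
rim=L[(L[:,2]>5)&(L[:,2]<9.5)]; c=rim[:,:2].mean(0)
mc=cv2.minEnclosingCircle(rim[:,:2].astype(np.float32)); print("rim",mc)
rr=np.hypot(*(rim[:,:2]-np.array(mc[0])).T); outer=rim[rr>42.5]; print("rim fit",circ(outer[:,:2]),np.median(rim[:,2]))
ring=L[(L[:,2]>26.5)&(L[:,2]<31)]; print("ring",len(ring),np.median(ring[:,2]),cv2.minEnclosingCircle(ring[:,:2].astype(np.float32)))
# rasterise ring-level height map
x0,y0=np.floor(ring[:,:2].min(0)).astype(int)
g=np.full((75,75),'.')
for a,b in ((ring,'o'),(nose,'N')):
    for q in a:
        i,j=int(q[0]-x0),int(q[1]-y0)
        if 0<=i<75 and 0<=j<75: g[i,j]=b
print(x0,y0); print("\n".join("".join(r[:75]) for r in g if (r!='.').any()))
np.savez("s.npz",R=R,c0=c0)
save(p,"e.png",(270,140,420,290),4)
```

```text
nose n 1665 [-8.1599 -3.4256 35.0559] ((-8.70705509185791, -3.807424783706665), 16.944385528564453)
rim ((-8.889505386352539, -3.8400936126708984), 52.70036315917969)
rim fit (array([-8.3696, -3.6041, 47.0322]), np.float64(2.5395395400114236)) 6.685404713445893
ring 2261 28.98142525705303 ((-5.350131988525391, -3.599409341812134), 35.04115676879883)
-41 -31
..........................o.o..............................................
.....................oooooooooooooo........................................
.................ooooooooooooooooo.oo......................................
...............oooooooooooooooo.ooooooo....................................
..............ooooooo.oooooo.oooooooooooo..................................
............ooooooooooooooooooooooooooooooo................................
..........ooooooooo.oooooooooooooooooooooooo...............................
.........o.ooo.ooo.ooooo......o.oooooooooooo...............................
........oooooooooooo..............oooooo.ooooo.............................
.......ooooooooooo...................oooooooooo.........
[... 3727 characters left out ...]
................
......oooo..........ooo.........ooo.........oooo...........................
.......ooo.........oooo.........ooo..........ooo...........................
......oooo.........oooo.........oooo........oooo...........................
.......oooo........oooo..........ooo........oooo...........................
.......oooooo.....oooo...........oooo.....ooooo............................
........ooooooo.oooooo...........oooooooooooooo............................
.........oooooooo.ooo.............oooooooooooo.............................
..........oooooooooo...............oooooooooo..............................
............oooooo..................ooooooo................................
```

View pics/e.png

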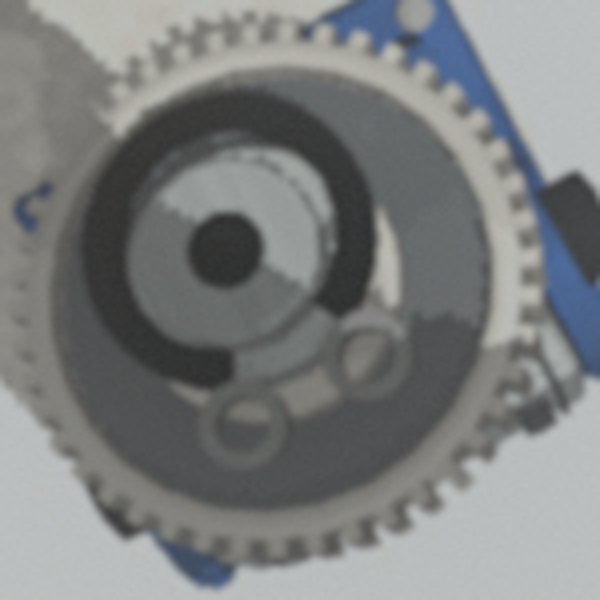

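Measured: axis, plane and eyes are consistent. The lugs are 25.3 mm apart, and the ring sits 4 mm downhill. Next I go to the pliers.

>>> step_arm:
  increments: [100,-0.025,-0.0382,0.004,0,100,-0.025,-0.0382,0.004,0,100,-0.025,-0.0382,0.008,0,100,-0.025,-0.0382,0.01,0,100,-0.025,-0.0382,0.012,0,100,-0.025,-0.0382,0.014,0,100,-0.025,-0.0382,0.014,0,100,-0.025,-0.0382,0.014,0]

```text
clock: 3.75
position: [0.5908, -0.1594, 0.2529]
tool_rot: [[-0.935, 0.355, 0.001], [0.355, 0.935, 0.0], [-0.0, 0.0, -1.0]]
wrist_force: [0.2, 0.5, 0.3]
grip_width: 0.0853
grasp_force: 0.0
```

>>> step_arm:
  increments: [100,-0.025,-0.0382,0.008,0,100,-0.025,-0.0382,0.008,0,100,0,0,0,-6,100,0,0,0,-6,100,0,0,0,0]

```text
clock: 4.25
position: [0.61, -0.2474, 0.2369]
tool_rot: [[-0.988, 0.154, -0.0], [0.154, 0.988, 0.0], [0.0, 0.0, -1.0]]
wrist_force: [0.4, 0.2, -0.2]
grip_width: 0.0851
grasp_force: 0.0
```

Run:
```python
from fit import *
T,p,w=look("x"); print(T)
P=w.reshape(-1,3)
m=(abs(P[:,2]-.075)<.004)&(abs(P[:,0]-.61)<.07)&(abs(P[:,1]+.248)<.11); q=P[m]
rc=cv2.minAreaRect((q[:,:2]*1000).astype(np.float32)); print("rack",rc)
m=(P[:,2]>.148)&(P[:,2]<.18)&(abs(P[:,0]-.61)<.05)&(abs(P[:,1]+.248)<.06); q=P[m]
print("handle tops",q.max(0),q.min(0)); l=q[q[:,1]>-.248]; rr=q[q[:,1]<-.248]
for a in(l,rr): print(a.max(0),a.min(0))
print("mid in tool frame",T[:3,:3].T@((l.max(0)+l.min(0)+rr.max(0)+rr.min(0))/4-T[:3,3]))
for d in spotter.trace("pliers",p)[:2]:print(d["confidence"],d["extent"],np.nanmedian(w[d["region"]],0))
```

```text
[[-0.988   0.1543 -0.0004  0.61  ]
 [ 0.1543  0.988   0.0005 -0.2474]
 [ 0.0004  0.0004 -1.      0.2369]
 [ 0.      0.      0.      1.    ]]
rack ((608.8482055664062, -248.28952026367188), (160.41690063476562, 60.69133758544922), 80.66777801513672)
handle tops [ 0.6195 -0.2144  0.164 ] [ 0.597  -0.2819  0.1482]
[ 0.6195 -0.2144  0.1638] [ 0.6066 -0.2246  0.1482]
[ 0.61   -0.2713  0.164 ] [ 0.597  -0.2819  0.1482]
mid in tool frame [ 0.0016 -0.0009  0.0809]
0.61 [267.1, 195.7, 384.3, 267.0] [ 0.6059 -0.248   0.1099]
```

>>> step_arm:
  increments: [100,0.0015,-0.0009,0.033,0,100,0,0,0.033,0,100,0,0,0.033,0,100,0,0,0.032,0,64,0,0,0,0,64,0,0,0,0,64,0,0,0,0,64,0,0,0,0]
  force: 25

```text
clock: 5.15
position: [0.609, -0.2478, 0.1091]
tool_rot: [[-0.988, 0.154, 0.002], [0.154, 0.988, 0.0], [-0.002, 0.001, -1.0]]
wrist_force: [-3.8, 2.5, 8.1]
grip_width: 0.056
grasp_force: 27.7
```

>>> step_arm:
  increments: [64,0,0,-0.008,0,64,0,0,-0.015,0,64,0,0,-0.015,0,64,0,0,-0.015,0,64,0,0,0,0,64,0,0,0,0]
  force: 25

```text
clock: 5.75
position: [0.6116, -0.249, 0.1639]
tool_rot: [[-0.988, 0.154, 0.009], [0.154, 0.988, -0.002], [-0.009, -0.001, -1.0]]
wrist_force: [-0.7, 1.0, -0.4]
grip_width: 0.0551
grasp_force: 15.4
```

Run:
```python
from fit import *
T,p,w=look("x"); s=monitor.sense(); print(s["grip_width"],s["grasp_force"],s["wrist_force"],s["position"])
save(p,"f.png")
for n in("pliers","tip_left"):
  for d in spotter.trace(n,p)[:1]:
    q=w[d["region"]];t=(q-T[:3,3])@T[:3,:3]; print(n,d["confidence"],d["extent"],np.nanmin(t,0),np.nanmax(t,0),np.nanmedian(t,0))
```

```text
0.054726681643664184 15.390694923698902 [-0.8286 -0.5313 -1.465 ] [ 0.6109 -0.2486  0.1629]
pliers 0.97 [233.7, 240.2, 414.0, 452.6] [-0.2142 -0.0596 -0.0776] [0.0176 0.0537 0.1664] [ 0.0036 -0.0003 -0.0143]
tip_left 0.79 [345.1, 242.8, 417.6, 453.6] [-0.1585  0.0077 -0.0557] [0.0139 0.0464 0.165 ] [ 0.0031  0.0179 -0.0276]
```

View pics/f.png

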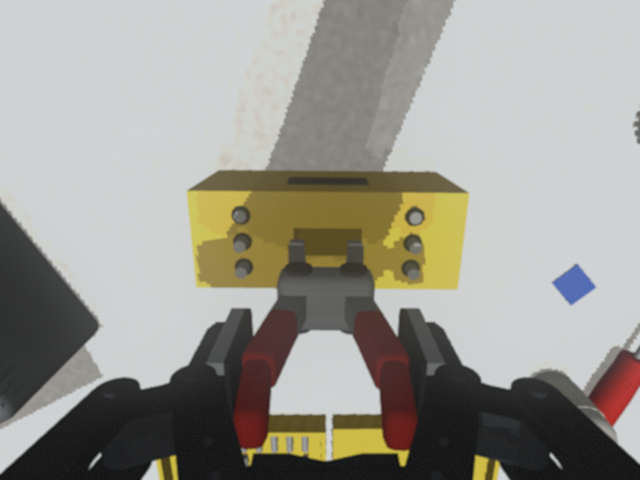

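The pliers are held square, with the legs still in the pocket at (330,240). The shaft leans 30°, so I pivot the pliers in the pads against the pocket's near wall, handles toward world -x (tool +x).

>>> step_arm:
  increments: [64,0,0,0.008,0,64,0.006,0,0,0,64,0.0087,0,0.0004,0,64,0.0086,0,0.0011,0,64,0.0085,0,0.0019,0,64,0.0083,0,0.0026,0,64,0.0081,0,0.0034,0,64,0,0,0,0]
  force: 25

```text
clock: 6.7
position: [0.5584, -0.2407, 0.1413]
tool_rot: [[-0.988, 0.155, -0.003], [0.155, 0.988, 0.001], [0.003, 0.0, -1.0]]
wrist_force: [-1.1, 1.0, 5.5]
grip_width: 0.0551
grasp_force: 29.6
```

```bash
cat > pl.py <<'E'
from fit import *
def pliers(p,w,T):
    d=spotter.trace("pliers",p)[0]; q=w[d["region"]]; q=q[np.isfinite(q[:,0])]
    return (q-T[:3,3])@T[:3,:3],d
E
python3 - <<'E'
from pl import *
T,p,w=look("x"); s=monitor.sense(); print(s["grip_width"],s["grasp_force"],s["wrist_force"],s["position"]); print(T[:3,2])
t,d=pliers(p,w,T); print(d["confidence"],d["extent"])
# side profile: for the block/legs region, median x,y extents by tool z
for a in np.arange(-.06,.11,.01):
    q=t[(t[:,2]>a)&(t[:,2]<a+.01)&(abs(t[:,1])<.04)&(abs(t[:,0])<.08)]
    if len(q)>15: print(round(a,3),len(q),"x med/max",np.percentile(q[:,0],[50,95]),"y",np.percentile(q[:,1],[2,98]))
save(p,"g.png")
E
```

```text
0.05490271112321884 29.698885157704353 [-1.7075 -0.6945  5.8522] [ 0.5594 -0.2408  0.1417]
[-0.0028  0.0006 -1.    ]
0.6 [229.2, 321.9, 420.6, 421.7]
-0.06 2693 x med/max [0.0096 0.014 ] y [-0.0251  0.0238]
-0.05 913 x med/max [0.0127 0.0148] y [-0.0256  0.0248]
-0.04 612 x med/max [0.0036 0.0098] y [-0.0256  0.0236]
-0.03 1222 x med/max [-0.0002  0.0038] y [-0.0257  0.0246]
-0.02 806 x med/max [-0.0061  0.0001] y [-0.0222  0.0211]
-0.01 572 x med/max [-0.011 -0.005] y [-0.0196  0.0197]
0.0 2211 x med/max [-0.0282 -0.0155] y [-0.0154  0.0148]
0.01 2378 x med/max [-0.0146 -0.0115] y [-0.0189  0.0191]
0.02 157 x med/max [-0.0123 -0.0106] y [-0.0173  0.0171]
0.06 71 x med/max [-0.041  -0.0348] y [-0.0379  0.0378]
```

View pics/g.png

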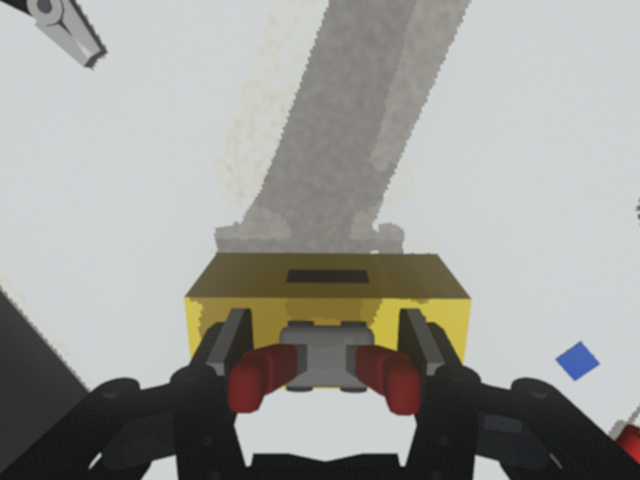

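Pivoted: the handles now lean toward the camera. I lift clear along the pliers' axis and measure the pose from the joint block's top face.

>>> step_arm:
  increments: [64,0.004,0,-0.008,0,64,0.006,0,-0.0104,0,64,0.01,0,-0.0173,0,64,0,0,-0.03,0,64,0,0,-0.045,0,64,0,0,-0.045,0,64,0,0,0,0,64,0,0,0,0]
  force: 25

```text
clock: 7.6
position: [0.5405, -0.2375, 0.2985]
tool_rot: [[-0.988, 0.154, 0.001], [0.154, 0.988, 0.0], [-0.001, 0.0, -1.0]]
wrist_force: [-0.2, 0.3, -1.6]
grip_width: 0.0552
grasp_force: 15.4
```

```bash
cat >> pl.py <<'E'
def block(p,w,T,show=True):
    # grey joint block top face, tool frame; returns plane centre & normal, outline centre
    f=p["frame"].astype(int); t=(w-T[:3,3])@T[:3,:3]
    grey=(f.max(-1)-f.min(-1)<25)&(abs(t[...,1])<.024)&(t[...,0]<.02)&(t[...,0]>-.06)&(t[...,2]>-.02)&(t[...,2]<.035)
    Q=t[grey]; c,n,k=plane(Q,np.array([.5,0,-.866]),tol=.001,cosmin=.94)
    d=(Q-c)@n; q=Q[abs(d)<.0015]
    a=np.cross([0,1,0],n); a/=np.linalg.norm(a); b=np.cross(n,a)   # a ~ pliers x(+-), b ~ y
    uv=np.c_[(q-c)@a,(q-c)@b]; rc=cv2.minAreaRect((uv*1000).astype(np.float32))
    ctr=c+a*rc[0][0]/1000+b*rc[0][1]/1000
    if show: print("n",n,"tilt",np.degrees(np.arctan2(n[0],-n[2])),"k",k,"rect",rc,"ctr",ctr)
    return ctr,n
E
python3 - <<'E'
from pl import *
T,p,w=look("x"); s=monitor.sense(); print(s["grip_width"],s["grasp_force"],s["wrist_force"],s["position"])
c,n=block(p,w,T); print("origin",c-n*.009, "grip",c+n*.031,"tip",c-n*.072)
save(p,"g2.png",(200,280,440,440),3)
for cam in("side","top"):
    b=imaging.capture(cam); W=cloud(b).reshape(-1,3); 
    q=(W-T[:3,3])@T[:3,:3]; m=(abs(q[:,0]+.03)<.07)&(abs(q[:,1])<.04)&(q[:,2]>-.065)&(q[:,2]<.1); q=q[m]
    for a in np.arange(-.06,.1,.01):
        k=q[(q[:,2]>a)&(q[:,2]<a+.01)]
        if len(k)>2: print(cam,round(a,2),len(k),np.median(k,0),k.min(0)[:2],k.max(0)[:2])
E
```

```text
0.054954631557814985 15.401558764278889 [-0.2807 -0.028  -2.1242] [ 0.5398 -0.2369  0.2968]
n [ 0.3936 -0.0126 -0.9192] tilt 23.180330935217626 k 2651 rect ((0.3478374481201172, -0.02356719970703125), (40.41432571411133, 26.89121437072754), 88.6486587524414) ctr [-0.0181 -0.0003  0.0123]
origin [-0.0216 -0.0002  0.0206] grip [-0.0059 -0.0007 -0.0162] tip [-0.0464  0.0006  0.0785]
side -0.06 32 [-0.0006 -0.0374 -0.054 ] [-0.0122 -0.0391] [0.0087 0.0304]
side -0.05 24 [-0.0056 -0.0238 -0.0483] [-0.0134 -0.0376] [0.0066 0.0354]
side -0.04 58 [-0.0026 -0.0342 -0.0321] [-0.0111 -0.04  ] [0.0108 0.0321]
side -0.03 114 [-0.0083 -0.0331 -0.0247] [-0.0125 -0.0399] [0.0108 0.0354]
side -0.02 155 [-0.0098 -0.0324 -0.015 ] [-0.0169 -0.0399] [0.0109 0.0242]
side -0.01 158 [-0.0121 -0.022  -0.0053] [-0.0196 -0.0391] [0.0108 0.0203]
side 0.0 129 [-0.0192 -0.0084  0.0057] [-0.0331 -0.0232] [-0.0099  0.0217]
side 0.01 284 [-0.0274 -0.0129  0.0129] [-0.0377 -0.0223] [-0.0084  0.0195]
side 0.02 114 [-0.0195 -0.0197  0.0236] [-0.0378 -0.0223] [-0.0066  0.0102]
side 0.03 72 [-0.0291 -0.0168  0.0352] [-0.
[... 355 characters left out ...]
 -0.0008  0.0841] [-0.0505 -0.0186] [-0.0456  0.0184]
top -0.06 42 [ 0.0036  0.0368 -0.0522] [-0.0034  0.0309] [0.012 0.04 ]
top -0.05 16 [ 0.0075  0.0336 -0.0488] [-0.004   0.0298] [0.0135 0.0394]
top -0.04 4 [ 0.0089  0.0326 -0.0349] [-0.0006  0.0258] [0.0115 0.0398]
top -0.03 7 [ 0.0093  0.0345 -0.0245] [0.0066 0.0317] [0.011  0.0396]
top -0.02 14 [ 0.0097  0.0341 -0.0131] [0.0065 0.0282] [0.0112 0.0397]
top -0.01 3 [ 0.0088  0.0345 -0.0061] [0.0069 0.0343] [0.0108 0.0349]
top 0.01 21 [-0.0326  0.0167  0.0138] [-0.037   0.0106] [-0.0299  0.0218]
top 0.02 4 [-0.0361  0.016   0.0206] [-0.0379  0.0103] [-0.0326  0.0215]
top 0.07 3 [-0.051  -0.013   0.0745] [-0.0517 -0.0152] [-0.0507 -0.0112]
```

>>> step_arm:
  increments: [20,0,0,0,-6.2,20,0,0,0,-6.2,20,0,0,0,-6.2,20,0,0,0,0,20,0,0,0,0]
  force: 30

```text
clock: 8.25
position: [0.5403, -0.2371, 0.2963]
tool_rot: [[-0.986, -0.167, -0.002], [-0.167, 0.986, 0.001], [0.002, 0.001, -1.0]]
wrist_force: [0.5, -0.4, -1.6]
grip_width: 0.0358
grasp_force: 35.5
```

Run:
```python
from pl import *
T,p,w=look("x"); s=monitor.sense(); print(s["grip_width"],s["grasp_force"],s["wrist_force"])
c,n=block(p,w,T); print("origin",c-n*.009, "grip",c+n*.031,"tip",c-n*.072); print(T)
```

```text
0.035718905313682735 35.51865041255951 [-0.3252 -0.4905 -0.6987]
n [ 0.4272 -0.011  -0.9041] tilt 25.28963068302617 k 2053 rect ((3.321277618408203, -0.20195960998535156), (40.346412658691406, 24.879117965698242), 87.09818267822266) ctr [-0.02   -0.0008  0.0165]
origin [-0.0238 -0.0007  0.0247] grip [-0.0067 -0.0011 -0.0115] tip [-0.0507  0.      0.0816]
[[-0.9859 -0.1672 -0.0024  0.5403]
 [-0.1672  0.9859  0.0007 -0.2371]
 [ 0.0022  0.0011 -1.      0.2963]
 [ 0.      0.      0.      1.    ]]
```

>>> step_arm:
  increments: [64,0,0,0,0,64,0,0,0,0,64,0,0,0,0,64,0,0,0,0]
  force: 25

```text
clock: 8.7
position: [0.541, -0.2373, 0.2976]
tool_rot: [[-0.986, -0.169, 0.0], [-0.169, 0.986, 0.0], [-0.0, 0.0, -1.0]]
wrist_force: [-0.4, 0.2, -1.1]
grip_width: 0.0544
grasp_force: 15.4
```

```bash
cat >> pl.py <<'E'
z=np.load("s.npz"); R=z["R"]; O=z["c0"]+R@np.array([-8.75,-3.7,7.0])/1000
sh=lambda x,y,z: O+R@(np.array([x,y,z])/1000)
E
python3 - <<'E'
from pl import *
T,p,w=look("x"); s=monitor.sense(); print(s["grip_width"],s["grasp_force"],s["wrist_force"])
c,n=block(p,w,T); tip=c-n*.072; print("tip",tip); print(T)
print("O",O,"eyemid",sh(28,0,19.5)); g=sh(28,0,19.5+30); print("delta tool to pre-insert",T[:3,:3].T@(g-T[:3,3])-tip, "pliers axis world",T[:3,:3]@n,"shaft",R[:,2])
E
```

```text
0.05468899806778981 15.410444587469101 [-0.7526 -0.7816 -1.1834]
n [ 0.3922  0.004  -0.9199] tilt 23.094146934658706 k 2663 rect ((1.288895606994629, 0.6533966064453125), (26.85144805908203, 39.83070373535156), 4.449730396270752) ctr [-0.019   0.0005  0.012 ]
tip [-0.0472  0.0002  0.0782]
[[-0.9856 -0.1693  0.0001  0.541 ]
 [-0.1693  0.9856  0.0001 -0.2373]
 [-0.0001  0.0001 -1.      0.2976]
 [ 0.      0.      0.      1.    ]]
O [0.5114 0.2072 0.1664] eyemid [0.5257 0.2096 0.1973]
delta tool to pre-insert [ 0.0016  0.4429 -0.0038] pliers axis world [-0.3873 -0.0626  0.9198] shaft [-0.4928 -0.0844  0.866 ]
```

>>> step_arm:
  increments: [64,0,0.025,-0.004,0,64,0,0.045,0,0,64,0,0.045,0,0,64,0,0.045,0,0,64,0,0.045,0,0,64,0,0.045,0,0,64,0,0.045,0,0,64,0,0.045,0,0]

```text
clock: 9.55
position: [0.4828, 0.0994, 0.302]
tool_rot: [[-0.986, -0.169, 0.001], [-0.169, 0.986, 0.001], [-0.001, 0.0, -1.0]]
wrist_force: [0.4, 0.6, -1.0]
grip_width: 0.0546
grasp_force: 15.4
```

>>> step_arm:
  increments: [64,0,0.045,0,0,64,0,0.035,0,0,64,0.0016,0.023,0,0,64,0,0,0,0,64,0,0,0,0]

```text
clock: 10.05
position: [0.4644, 0.1986, 0.3016]
tool_rot: [[-0.985, -0.17, 0.0], [-0.17, 0.985, -0.001], [-0.0, -0.001, -1.0]]
wrist_force: [-0.7, -0.5, -1.1]
grip_width: 0.0545
grasp_force: 15.4
```

```bash
cat > chk.py <<'E'
from pl import *
def status(save_as=None):
    T,p,w=look("x"); s=monitor.sense(); print(s["clock"],s["grip_width"],s["grasp_force"],s["wrist_force"],s["position"])
    c,n=block(p,w,T); tw=T[:3,:3]@(c-n*.072)+T[:3,3]
    print("tip in shaft mm",R.T@(tw-O)*1000,"axis in shaft",R.T@T[:3,:3]@n)
    print("tool axes in shaft (cols x,y,z)\n",R.T@T[:3,:3])
    return T,p,w,c,n,tw
E
python3 - <<'E'
from chk import *
T,p,w,c,n,tw=status()
# ring still visible? shaft-frame points at ring top level
P=((w.reshape(-1,3)-O)@R)*1000
m=(abs(P[:,2]-22)<2)&(np.hypot(P[:,0],P[:,1])<45); q=P[m]; print("ring pts",m.sum(),np.median(q[:,2]),q.min(0),q.max(0))
m=(abs(P[:,2]-28)<1.5)&(np.hypot(P[:,0],P[:,1])<25); q=P[m]; print("nose pts",m.sum(),q.mean(0) if m.any() else 0, q.min(0),q.max(0))
b=imaging.capture("side"); a=imaging.capture("top")
C=b["camera_from_world"]
def px(cam,X): v=cam["camera_from_world"]@np.r_[X,1]; return v[0]/v[2]*cam["fx"]+cam["cx"],v[1]/v[2]*cam["fy"]+cam["cy"]
print("eyes px side",px(b,sh(28,12.5,19.5)),px(b,sh(28,-12.5,19.5)),"top",px(a,sh(28,12.5,19.5)),px(a,sh(28,-12.5,19.5)))
A=cv2.resize(b["frame"][120:220,275:375],(600,600),interpolation=3)
cv2.imwrite("pics/h.png",A[...,::-1])
E
```

```text
10.1 0.054587822328316334 15.415991758927703 [ 0.1138  0.0037 -0.5498] [0.4647 0.1976 0.3017]
n [ 0.4013 -0.0057 -0.9159] tilt 23.662576141379777 k 2674 rect ((0.24571895599365234, -0.3790760040283203), (39.997169494628906, 26.78969383239746), 88.92515563964844) ctr [-0.0179 -0.0006  0.0124]
tip in shaft mm [27.58   -0.6682 49.747 ] axis in shaft [ 0.1103 -0.0055  0.9939]
tool axes in shaft (cols x,y,z)
 [[-0.866  -0.0014 -0.5   ]
 [-0.0012  1.     -0.0007]
 [ 0.5    -0.0001 -0.866 ]]
ring pts 1793 21.82780808866776 [-31.1701 -27.1756  20.0022] [17.2591 27.1034 23.9978]
nose pts 1843 [ 0.2465  0.113  27.9745] [-16.5917 -15.9198  26.5013] [16.7995 16.3085 29.4966]
eyes px side (np.float64(318.73590131775427), np.float64(169.77286264611558)) (np.float64(320.6776167564025), np.float64(173.97966114409593)) top (np.float64(204.05637828647326), np.float64(239.86642736236087)) (np.float64(217.3444041921245), np.float64(237.78789913234198))
```

View pics/h.png

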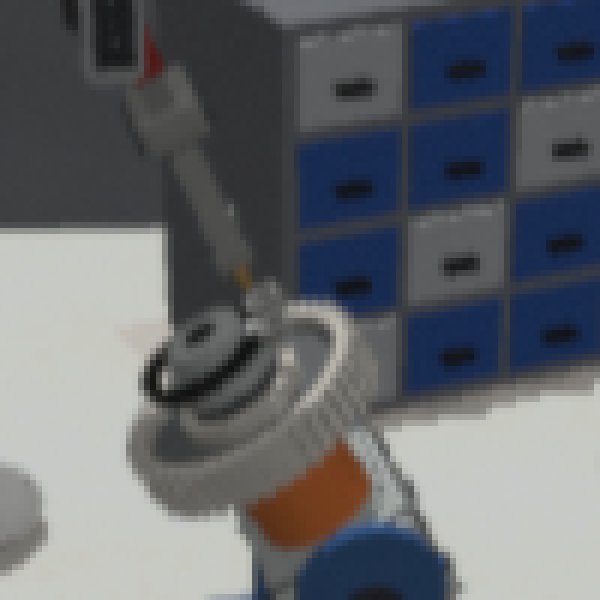

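The tips hang above the eyes along the shaft direction (crop (243,275), with the lug at (268,305)). I insert along the axis.

>>> step_arm:
  increments: [64,-0.0054,0.0006,0.0085,0,64,-0.005,0,0.0087,0,64,-0.0015,0,0.0026,0,64,-0.0015,0,0.0026,0,64,0,0,0,0]

```text
clock: 10.7
position: [0.4775, 0.2016, 0.2787]
tool_rot: [[-0.986, -0.169, -0.001], [-0.169, 0.986, -0.001], [0.001, -0.001, -1.0]]
wrist_force: [-0.7, -0.8, -0.2]
grip_width: 0.0548
grasp_force: 17.5
```

Run:
```python
from chk import *
T,p,w,c,n,tw=status()
P=((w.reshape(-1,3)-O)@R)*1000
m=(abs(P[:,2]-22)<2)&(np.hypot(P[:,0],P[:,1])<45); q=P[m]; print("ring pts",m.sum(),np.median(q[:,2]),np.percentile(q,1,0),np.percentile(q,99,0))
b=imaging.capture("side"); A=cv2.resize(b["frame"][140:200,285:345],(600,600),interpolation=3)
B=cv2.resize(p["frame"][130:330,200:450],(0,0),fx=1,fy=1); im=np.zeros((600,800,3),np.uint8); im[:,:600]=A; im[:160,600:]=cv2.resize(B,(200,160)); cv2.imwrite("pics/i.png",im[...,::-1])
```

```text
10.75 0.054605472682533025 17.50940227881074 [ 0.1614 -0.1779 -0.5346] [0.4775 0.2016 0.2791]
n [ 0.4136 -0.0126 -0.9104] tilt 24.432645170019228 k 2675 rect ((1.3979969024658203, 0.604949951171875), (26.574005126953125, 40.48505401611328), 4.77923059463501) ctr [-0.0194  0.0003  0.0117]
tip in shaft mm [30.2591  1.3779 22.9518] axis in shaft [ 0.0978 -0.0122  0.9951]
tool axes in shaft (cols x,y,z)
 [[-0.8656 -0.0006 -0.5007]
 [-0.0004  1.     -0.0005]
 [ 0.5007 -0.0003 -0.8656]]
ring pts 371 22.666156208113858 [  6.4622 -21.046   20.2179] [18.913  22.755  23.9704]
```

View pics/i.png

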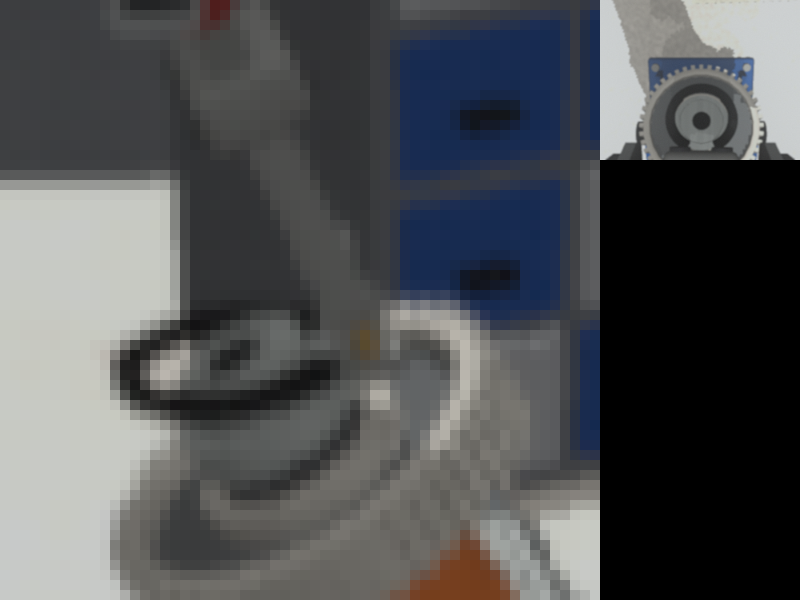

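The ring has cocked: its low side is lifted, so the pins are resting on the lugs. The side-camera data show the pin outer edges at ±18.5 mm, meaning the tips are about 31 mm apart instead of 25. I back off, open slightly, and re-measure.

>>> step_arm:
  increments: [64,0.0025,0,-0.0043,0,64,0.005,0,-0.0087,0,64,0.005,0,-0.0087,0,69,0,0,0,0,69,0,0,0,0,69,0,0,0,0]

```text
clock: 11.4
position: [0.465, 0.1997, 0.3008]
tool_rot: [[-0.986, -0.17, -0.0], [-0.17, 0.986, 0.0], [0.0, 0.0, -1.0]]
wrist_force: [0.1, 0.3, -1.4]
grip_width: 0.0589
grasp_force: 15.2
```

```bash
cat >> chk.py <<'E'
def pins(T):
    for cam in("side","top"):
        b=imaging.capture(cam); q=(cloud(b).reshape(-1,3)-T[:3,3])@T[:3,:3]
        m=(abs(q[:,0]+.05)<.02)&(abs(q[:,1])<.04)&(q[:,2]>.04)&(q[:,2]<.09); q=q[m]
        for a in np.arange(.05,.09,.005):
            k=q[(q[:,2]>a)&(q[:,2]<a+.005)]
            if len(k)>2: print(cam,round(a,3),len(k),"x",np.median(k[:,0]),"y",np.sort(k[:,1])[[0,1,-2,-1]])
def ringfit(w):
    P=((w.reshape(-1,3)-O)@R)*1000
    m=(P[:,2]>12)&(P[:,2]<40)&(np.hypot(P[:,0]+4,P[:,1])<28.5)&(np.hypot(P[:,0]+4,P[:,1])>20)&(P[:,0]<8)
    q=P[m]
    if len(q)<30: print("ring few",len(q)); return
    c,n,k=plane(q,np.array([0,0,1.]),tol=.8,cosmin=.8)
    i=q[abs((q-c)@n)<1.2]; print("ring plane n",n,"c",c,"k",k,"of",len(q),"min",i.min(0),"max",i.max(0), "top z at x=-31,-4,28:",[c[2]-(n[0]*(x-c[0])-n[1]*c[1])/n[2] for x in(-31,-4,28)])
E
python3 - <<'E'
from chk import *
T,p,w,c,n,tw=status(); ringfit(w); pins(T)
E
```

```text
11.45 0.05919033351908973 15.158107280731201 [-0.2009  0.1323 -0.8479] [0.465  0.1997 0.3006]
n [ 0.3935 -0.0085 -0.9193] tilt 23.174613932462396 k 2805 rect ((1.7734365463256836, -0.17078590393066406), (40.130245208740234, 27.868349075317383), 89.4410171508789) ctr [-0.0192 -0.0003  0.0103]
tip in shaft mm [29.4     0.8099 49.9766] axis in shaft [ 0.1189 -0.0089  0.9928]
tool axes in shaft (cols x,y,z)
 [[-0.866  -0.0006 -0.5   ]
 [-0.0008  1.      0.0001]
 [ 0.5     0.0004 -0.866 ]]
ring plane n [-0.0031  0.0003  1.    ] c [-13.0924  -0.1915  21.7449] k 1058 of 1514 min [-31.3074 -26.7896  20.5013] max [ 7.6111 27.2925 22.9899] top z at x=-31,-4,28: [np.float64(21.689617711826724), np.float64(21.772902354371105), np.float64(21.871610078868148)]
side 0.05 12 x -0.035757266607002 y [-0.0216 -0.0197 -0.0163  0.0181]
side 0.055 10 x -0.03915266041454254 y [-0.0207 -0.0205 -0.0162 -0.0142]
side 0.06 13 x -0.0407944818445554 y [-0.0232 -0.022  -0.0179 -0.0147]
side 0.065 12 x -0.04678526293962765 y [-0.0199 -0.0196  0.0092  0.0136]
side 0.07 14 x -0.04306106891139659 y [-0.0198 -0.0187 -0.0136  0.0151]
side 0.075 7 x -0.045609703366709796 y [-0.0179 -0.0166 -0.0137  0.0143]
side 0.08 5 x -0.0482030002331572 y [-0.0172 -0.0163 -0.0147 -0.014 ]
top 0.05 14 x -0.041930131611873964 y [-0.0188 -0.0186  0.0127  0.0148]
top 0.055 14 x -0.0437167586087827 y [-0.0188 -0.0188  0.0162  0.0172]
top 0.06 19 x -0.04619350701493695 y [-0.0193 -0.0191  0.0174  0.0185]
top 0.065 21 x -0.049085572588360646 y [-0.0196 -0.0189  0.0167  0.0181]
top 0.07 7 x -0.04906990652504134 y [-0.0191 -0.0173  0.0105  0.0108]
```

>>> step_arm:
  increments: [69.5,-0.0044,-0.0004,0.009,0,69.5,-0.004,0,0.0069,0,69.5,-0.0015,0,0.0026,0,69.5,-0.001,0,0.0017,0,69.5,-0.001,0,0.0017,0,69.5,-0.001,0,0.0017,0,69.5,0,0,0,0]

```text
clock: 12.25
position: [0.4779, 0.2015, 0.2772]
tool_rot: [[-0.986, -0.17, -0.0], [-0.17, 0.986, 0.0], [0.0, 0.0, -1.0]]
wrist_force: [0.7, -1.7, -0.7]
grip_width: 0.0597
grasp_force: 15.1
```

Run:
```python
from chk import *
T,p,w,c,n,tw=status(); ringfit(w)
```

```text
12.3 0.059321799183429516 15.136294160038233 [ 0.2455  0.472  -2.3503] [0.4779 0.2015 0.2773]
n [ 0.3948  0.0048 -0.9188] tilt 23.2520677605999 k 2802 rect ((0.4535980224609375, -0.3450756072998047), (40.432273864746094, 27.848613739013672), 89.0738525390625) ctr [-0.0179 -0.0005  0.0105]
tip in shaft mm [27.7928 -0.7256 23.3755] axis in shaft [0.1176 0.0045 0.993 ]
tool axes in shaft (cols x,y,z)
 [[-0.866  -0.0006 -0.5001]
 [-0.0007  1.      0.    ]
 [ 0.5001  0.0004 -0.866 ]]
ring plane n [-0.0003  0.0001  1.    ] c [-13.3289   0.2152  21.7933] k 1324 of 1839 min [-31.38   -27.0588  20.5943] max [ 7.8791 26.8535 22.9824] top z at x=-31,-4,28: [np.float64(21.788323496614748), np.float64(21.79594661966211), np.float64(21.804981432162688)]
```

The ring stayed flat with the pin ends below it, so the pins are through the eyes. I lower a bit more, then swing the grip to bring the pliers parallel to the shaft.

>>> step_arm:
  increments: [69.5,-0.0015,0,0.0026,0,69.5,0.0026,0,0.0015,0,69.5,0.0026,0,0.0015,0,69.5,0.0026,0,0.0015,0,69.5,0.0026,0,0.0012,0,69.5,0,0,0,0]

```text
clock: 12.9
position: [0.4689, 0.2, 0.269]
tool_rot: [[-0.985, -0.17, 0.0], [-0.17, 0.985, 0.0], [-0.0, 0.0, -1.0]]
wrist_force: [-0.5, 0.5, -0.1]
grip_width: 0.0596
grasp_force: 15.2
```

Run:
```python
from chk import *
T,p,w,c,n,tw=status(); ringfit(w)
```

```text
12.95 0.05936486261954003 15.166152287274599 [ 1.1543 -0.7421 -0.3276] [0.4692 0.2    0.2692]
n [ 0.4547 -0.004  -0.8907] tilt 27.043879253609425 k 2899 rect ((1.8265342712402344, -0.40141868591308594), (40.550193786621094, 27.10894012451172), 88.35596466064453) ctr [-0.0228 -0.0007  0.0084]
tip in shaft mm [25.8875 -0.2116 19.9039] axis in shaft [ 0.0511 -0.0046  0.9987]
tool axes in shaft (cols x,y,z)
 [[-0.8662 -0.0007 -0.4996]
 [-0.0009  1.      0.0002]
 [ 0.4996  0.0006 -0.8662]]
ring plane n [-0.0059 -0.0013  1.    ] c [-13.1883  -0.0058  21.8262] k 1371 of 1909 min [-31.2901 -26.5491  20.5306] max [ 7.9943 27.0065 23.116 ] top z at x=-31,-4,28: [np.float64(21.72167369421018), np.float64(21.880153597621785), np.float64(22.067981631294803)]
```

>>> step_arm:
  increments: [69.5,0.0026,0,0.0015,0,69.5,0.0026,0,0.0015,0,69.5,-0.002,0,-0.0012,0,69.5,0,0,0,0]

```text
clock: 13.35
position: [0.4661, 0.1996, 0.2673]
tool_rot: [[-0.986, -0.17, 0.0], [-0.17, 0.986, 0.0], [-0.0, 0.0, -1.0]]
wrist_force: [1.0, 0.1, -1.5]
grip_width: 0.0595
grasp_force: 15.3
```

Run:
```python
from chk import *
T,p,w,c,n,tw=status(); ringfit(w)
```

```text
13.4 0.05920324113977501 15.337328966706991 [ 0.084  -0.151  -1.7351] [0.4661 0.1995 0.2673]
n [ 0.4845 -0.0152 -0.8746] tilt 28.98468308364174 k 2930 rect ((0.9574680328369141, 0.2126617431640625), (27.64887237548828, 39.646541595458984), 1.2975804805755615) ctr [-0.0232 -0.0003  0.0081]
tip in shaft mm [25.5016  1.0423 19.8047] axis in shaft [ 0.0174 -0.0157  0.9997]
tool axes in shaft (cols x,y,z)
 [[-0.8662 -0.0006 -0.4997]
 [-0.0008  1.      0.0002]
 [ 0.4997  0.0005 -0.8662]]
ring plane n [ 0.0018 -0.0023  1.    ] c [-13.3309   0.4975  21.8292] k 1373 of 1906 min [-31.3147 -26.9811  20.5863] max [ 7.6941 27.0299 23.0757] top z at x=-31,-4,28: [np.float64(21.860562194276923), np.float64(21.810848055204684), np.float64(21.751927594082034)]
```

>>> step_arm:
  increments: [69.5,-0.0018,-0.0003,-0.001,0,65,0,0,-0.0005,0,60,0,0,-0.001,0,55,0,0,-0.001,0,50,0,0,-0.001,0,50,0,0,-0.0004,0,50,0,0,0,0]
  force: 60

```text
clock: 14.1
position: [0.4677, 0.1994, 0.272]
tool_rot: [[-0.986, -0.169, -0.0], [-0.169, 0.986, -0.0], [0.0, -0.0, -1.0]]
wrist_force: [0.8, 0.2, -2.5]
grip_width: 0.0435
grasp_force: 26.2
```

Run:
```python
from chk import *
T,p,w,c,n,tw=status(); ringfit(w)
```

```text
14.15 0.043172015032263394 26.15262477658689 [-1.2719 -0.164  -0.8322] [0.4676 0.1994 0.272 ]
n [ 0.4547 -0.0034 -0.8907] tilt 27.043930283119884 k 2372 rect ((1.529104232788086, 0.44054222106933594), (26.465761184692383, 40.350486755371094), 3.739175319671631) ctr [-0.0217  0.0002  0.0143]
tip in shaft mm [22.251   0.2162 18.6074] axis in shaft [ 0.0519 -0.0037  0.9986]
tool axes in shaft (cols x,y,z)
 [[-0.8659 -0.0006 -0.5002]
 [-0.0007  1.     -0.0001]
 [ 0.5002  0.0003 -0.8659]]
ring plane n [ 0.0372 -0.0043  0.9993] c [-12.81    -0.8993  24.2241] k 1086 of 1646 min [-32.2835 -28.3658  22.3668] max [ 7.6718 28.4718 26.072 ] top z at x=-31,-4,28: [np.float64(24.905042469221996), np.float64(23.90001785062003), np.float64(22.708877561906586)]
```

>>> step_arm:
  increments: [45,-0.0012,0,-0.0015,0,40,-0.0012,0,-0.0015,0,30,-0.001,0,-0.001,0,30,0,0,0,0,30,0,0,0,0,30,0,0,0,0]
  force: 60

```text
clock: 14.75
position: [0.471, 0.2001, 0.276]
tool_rot: [[-0.986, -0.17, -0.0], [-0.17, 0.986, 0.0], [0.0, 0.0, -1.0]]
wrist_force: [-0.3, 0.4, -2.6]
grip_width: 0.0352
grasp_force: 61.4
```

Run:
```python
from chk import *
T,p,w,c,n,tw=status(); ringfit(w)
P=((w.reshape(-1,3)-O)@R)*1000; m=(P[:,2]>19)&(P[:,2]<27)&(np.hypot(P[:,0],P[:,1])<45)&(np.hypot(P[:,0],P[:,1])>18.5); q=P[m]
f=p["frame"].reshape(-1,3)[m]; 
g=np.full((70,75),'.')
for a,cc in zip(q,f):
    i,j=int(a[0]+36),int(a[1]+37)
    if 0<=i<70 and 0<=j<75: g[i,j]=str(int(a[2])%10)
print("\n".join("".join(r) for r in g if (r!='.').any()))
```

```text
14.8 0.03488029052073882 61.39839291572571 [ 1.7963 -0.2471 -2.3101] [0.4711 0.2    0.2761]
n [ 0.4682 -0.0085 -0.8836] tilt 27.91604228051141 k 1871 rect ((3.799504280090332, -0.5783042907714844), (39.88835525512695, 25.045536041259766), 87.45038604736328) ctr [-0.0224 -0.001   0.0156]
tip in shaft mm [28.3073 -0.5462 18.7706] axis in shaft [ 0.0365 -0.0089  0.9993]
tool axes in shaft (cols x,y,z)
 [[-0.8659 -0.0006 -0.5001]
 [-0.0007  1.      0.0001]
 [ 0.5001  0.0004 -0.8659]]
ring plane n [ 0.0303 -0.007   0.9995] c [-15.2544  -0.2728  25.1701] k 1057 of 1594 min [-29.3031 -28.4226  23.215 ] max [ 7.8602 28.2169 26.7569] top z at x=-31,-4,28: [np.float64(25.64991125478465), np.float64(24.83048704819286), np.float64(23.859317618158148)]
.................................5566.656..................................
............................4.55555555454454.4.............................
..........................5555656555555656555556...........................
........................55455554545554565545665555.........................
.......................65555565454655554554555
[... 2673 characters left out ...]
.4445...........
........4343244............................................32454...........
........24423320......................................9...433334...........
........44543424..........................................443534...........
........333344321..................................9.....4444344...........
........33435...........................................44454344...........
.........3433...............................................344............
..........143...............................................324............
..........442...............................................334............
.............................................................44............
```

The ring is fully open: sides at radius about 24, back at 22.5–23, journal 21.7. It is held by the pliers some 3 mm above the journal, with the eyes at x≈28. I slide it down along the shaft.

>>> step_arm:
  increments: [30,-0.0006,0.0003,0.002,0,30,-0.001,0,0.0017,0,30,-0.001,0,0.0017,0,30,-0.001,0,0.0017,0,30,-0.001,0,0.0017,0,30,0,0,0,0]

```text
clock: 15.4
position: [0.4756, 0.2011, 0.267]
tool_rot: [[-0.986, -0.169, -0.0], [-0.169, 0.986, -0.0], [0.0, -0.0, -1.0]]
wrist_force: [0.1, -0.2, -2.6]
grip_width: 0.0349
grasp_force: 61.4
```

```bash
cat >> chk.py <<'E'
def ring2(w,lo,hi):
    P=((w.reshape(-1,3)-O)@R)*1000; rr=np.hypot(P[:,0]+1,P[:,1])
    q=P[(P[:,2]>lo)&(P[:,2]<hi)&(rr>23.5)&(rr<34)&(P[:,0]<8)]
    if len(q)<50: print("few",len(q)); return
    c,n,k=plane(q,np.array([0,0,1.]),tol=.8,cosmin=.97); i=q[abs((q-c)@n)<1.2]
    print("ring2 n",n,"k",k,len(q),"min",i.min(0),"max",i.max(0),"top z at -31,0,28",[c[2]-(n[0]*(x-c[0])-n[1]*c[1])/n[2] for x in(-31,0,28)])
E
python3 - <<'E'
from chk import *
T,p,w,c,n,tw=status(); ring2(w,10,30)
E
```

```text
15.45 0.03489593507798533 61.39673709869385 [ 0.1006 -0.4087 -1.5704] [0.4756 0.2011 0.2671]
n [ 0.4773  0.0077 -0.8787] tilt 28.50741675525254 k 1822 rect ((-3.0444045066833496, 0.1581439971923828), (31.606773376464844, 31.877790451049805), 44.737579345703125) ctr [-0.0163 -0.0002  0.019 ]
tip in shaft mm [21.5205 -0.7447  8.718 ] axis in shaft [0.0265 0.0075 0.9996]
tool axes in shaft (cols x,y,z)
 [[-0.8658 -0.0006 -0.5004]
 [-0.0006  1.     -0.0001]
 [ 0.5004  0.0002 -0.8658]]
ring2 n [ 0.0339 -0.0077  0.9994] k 1259 1661 min [-29.8022 -31.2033  13.0082] max [ 7.9052 31.9668 16.6532] top z at -31,0,28 [np.float64(15.563082566207255), np.float64(14.512310042942364), np.float64(13.563225183219236)]
```

>>> step_arm:
  increments: [30,-0.001,0,0.0017,0,30,-0.001,0,0.0017,0,30,-0.001,0,0.0017,0,30,-0.001,0,0.0017,0,30,0,0,0,0]

```text
clock: 15.95
position: [0.4795, 0.2017, 0.2601]
tool_rot: [[-0.986, -0.169, -0.0], [-0.169, 0.986, -0.0], [0.0, -0.0, -1.0]]
wrist_force: [-1.1, -1.4, -1.1]
grip_width: 0.035
grasp_force: 61.4
```

Run:
```python
from chk import *
T,p,w,c,n,tw=status(); ring2(w,2.5,20)
```

```text
16.0 0.03518762520107035 61.39638304710388 [ 0.3065  0.2455 -1.3876] [0.4795 0.2017 0.2603]
n [ 0.4856 -0.0122 -0.8741] tilt 29.056070441365286 k 1837 rect ((-2.9613685607910156, -0.2016620635986328), (32.99699783325195, 31.825183868408203), 46.462791442871094) ctr [-0.0163 -0.0006  0.019 ]
tip in shaft mm [22.244   0.2772  0.7395] axis in shaft [ 0.017  -0.0124  0.9998]
tool axes in shaft (cols x,y,z)
 [[-0.8658 -0.0006 -0.5004]
 [-0.0006  1.     -0.0002]
 [ 0.5004  0.0002 -0.8658]]
ring2 n [ 0.036  -0.0086  0.9993] k 1268 1665 min [-29.8162 -31.2617   4.9413] max [ 7.9245 32.0398  8.7295] top z at -31,0,28 [np.float64(7.724784280602114), np.float64(6.60817970775998), np.float64(5.599633641967086)]
```

>>> step_arm:
  increments: [30,-0.0003,0,0.0005,0,30,-0.0003,0,0.0005,0,30,0.0009,0,0.0005,0,30,0.0009,0,0.0005,0,30,0,0,0,0]

```text
clock: 16.5
position: [0.4784, 0.2017, 0.2586]
tool_rot: [[-0.986, -0.17, 0.0], [-0.17, 0.986, 0.0], [-0.0, 0.0, -1.0]]
wrist_force: [0.8, -0.8, -2.5]
grip_width: 0.0348
grasp_force: 61.4
```

Run:
```python
from chk import *
T,p,w,c,n,tw=status(); ring2(w,2.5,20)
```

```text
16.55 0.0351413233214553 61.36726140975952 [-0.1291  0.7321 -1.4799] [0.4782 0.2016 0.2584]
n [ 0.4629 -0.009  -0.8863] tilt 27.578279618537525 k 1837 rect ((2.8358678817749023, -0.1277446746826172), (39.62958908081055, 26.57602310180664), 88.83206176757812) ctr [-0.0217 -0.0007  0.0161]
tip in shaft mm [24.8595  0.1325 -0.0551] axis in shaft [ 0.0418 -0.0095  0.9991]
tool axes in shaft (cols x,y,z)
 [[-0.8662 -0.0006 -0.4996]
 [-0.0008  1.      0.0002]
 [ 0.4996  0.0006 -0.8662]]
ring2 n [ 0.0286 -0.0075  0.9996] k 1356 1825 min [-31.5544 -31.1452   4.19  ] max [ 7.5046 32.0986  7.7186] top z at -31,0,28 [np.float64(6.546390143964352), np.float64(5.658658591417446), np.float64(4.856836543955723)]
```

The ring is now within groove height all round (top 4.9–6.5). I centre it a little uphill and let it contract slowly, keeping the tips at height.

>>> step_arm:
  increments: [30,-0.0013,0,-0.0007,0,44,-0.0011,0,-0.0005,0,48,-0.0004,0,0.0004,0,52,-0.0004,0,0.0007,0,56,-0.0004,0,0.0007,0,60,-0.0004,0,0.0007,0,60,0,0,0.0003,0]

```text
clock: 17.25
position: [0.4824, 0.2023, 0.2575]
tool_rot: [[-0.986, -0.169, 0.0], [-0.169, 0.986, 0.0], [-0.0, 0.0, -1.0]]
wrist_force: [-3.1, -0.6, 5.1]
grip_width: 0.0513
grasp_force: 21.3
```

Run:
```python
from chk import *
T,p,w,c,n,tw=status(); ring2(w,2.5,20)
```

```text
17.3 0.05160268116526866 21.261130208149552 [-2.2354 -1.1072  4.4637] [0.4824 0.2023 0.2575]
n [ 0.4593 -0.0026 -0.8883] tilt 27.34248416975724 k 2632 rect ((0.8200836181640625, 0.001186370849609375), (25.72103500366211, 40.146209716796875), 0.26636916399002075) ctr [-0.0213 -0.0004  0.012 ]
tip in shaft mm [29.1761 -0.0626  0.7192] axis in shaft [ 0.0461 -0.0031  0.9989]
tool axes in shaft (cols x,y,z)
 [[-0.8661 -0.0004 -0.4997]
 [-0.0006  1.      0.0003]
 [ 0.4997  0.0005 -0.8661]]
ring2 n [ 0.1055 -0.0068  0.9944] k 913 1206 min [-28.658  -27.6525   5.024 ] max [ 7.644  28.5281 11.1123] top z at -31,0,28 [np.float64(10.27692224670955), np.float64(6.989013711149095), np.float64(4.01928987257836)]
```

The ring cocked: its back has climbed to 10 mm while I pressed on the eyes. I re-spread, retracing the motion and unloading the eyes.

>>> step_arm:
  increments: [60,0.0008,0,-0.001,0,54,0.0004,0,-0.0007,0,48,0.0004,0,-0.0007,0,42,0.0004,0,-0.0007,0,30,0.0004,0,-0.0007,0,30,0,0,0,0,30,0,0,0,0]

```text
clock: 18.0
position: [0.48, 0.2018, 0.2606]
tool_rot: [[-0.986, -0.169, 0.0], [-0.169, 0.986, -0.0], [-0.0, -0.0, -1.0]]
wrist_force: [1.0, 0.2, -1.4]
grip_width: 0.0352
grasp_force: 62.1
```

Run:
```python
from chk import *
T,p,w,c,n,tw=status(); ring2(w,2.5,20)
```

```text
18.05 0.03516580569286332 62.08275318145752 [ 0.6295 -0.7072 -1.0732] [0.48   0.2018 0.2606]
n [ 0.4778 -0.0135 -0.8784] tilt 28.543886397161625 k 1880 rect ((-3.1799070835113525, -0.015897750854492188), (33.08551788330078, 31.5802059173584), 47.04960250854492) ctr [-0.0162 -0.0007  0.0189]
tip in shaft mm [22.2283  0.3337  1.0287] axis in shaft [ 0.0254 -0.0138  0.9996]
tool axes in shaft (cols x,y,z)
 [[-0.866  -0.0006 -0.5   ]
 [-0.0006  1.     -0.    ]
 [ 0.5     0.0003 -0.866 ]]
ring2 n [ 0.0401 -0.0081  0.9992] k 1186 1590 min [-29.1377 -31.2122   5.0675] max [ 7.9907 31.8984  9.0073] top z at -31,0,28 [np.float64(8.030515358297963), np.float64(6.787563078383069), np.float64(5.664896502976069)]
```

>>> step_arm:
  increments: [30,-0.0003,0,0.0006,0,30,0.0009,0,0.0005,0,30,0.0009,0,0.0005,0,30,0.0009,0,0.0005,0,30,0.0009,0,0.0005,0,30,0.0009,0,0.0005,0,30,0,0,0,0]

```text
clock: 18.75
position: [0.4756, 0.2011, 0.2575]
tool_rot: [[-0.986, -0.17, -0.0], [-0.17, 0.986, -0.0], [0.0, 0.0, -1.0]]
wrist_force: [-0.2, -0.9, -1.6]
grip_width: 0.0349
grasp_force: 62.1
```

Run:
```python
from chk import *
T,p,w,c,n,tw=status(); ring2(w,2.5,20)
```

```text
18.8 0.03480217606597264 62.090080976486206 [-0.3589  0.205  -1.6078] [0.4757 0.2011 0.2575]
n [ 0.4841 -0.0045 -0.875 ] tilt 28.9533409762196 k 1833 rect ((3.5485706329345703, -0.20827674865722656), (26.069046020507812, 39.86650466918945), 1.0769020318984985) ctr [-0.0217 -0.0005  0.0159]
tip in shaft mm [23.6519 -0.0092  0.4745] axis in shaft [ 0.0185 -0.0049  0.9998]
tool axes in shaft (cols x,y,z)
 [[-0.8659 -0.0007 -0.5002]
 [-0.0008  1.      0.    ]
 [ 0.5002  0.0004 -0.8659]]
ring2 n [ 0.0342 -0.0071  0.9994] k 1442 1994 min [-34.6003 -31.2115   4.7797] max [ 7.9989 31.9918  8.6124] top z at -31,0,28 [np.float64(7.345065147052656), np.float64(6.285064406391991), np.float64(5.327644382569456)]
```

>>> step_arm:
  increments: [30,-0.0004,0,0.0007,0,30,-0.0012,0,-0.0007,0,30,-0.0012,0,-0.0007,0,30,-0.0012,0,-0.0007,0,30,0,0,0,0]

```text
clock: 19.3
position: [0.4796, 0.2018, 0.2589]
tool_rot: [[-0.986, -0.169, -0.001], [-0.169, 0.986, -0.0], [0.001, 0.0, -1.0]]
wrist_force: [-1.3, 0.1, -2.2]
grip_width: 0.0347
grasp_force: 62.1
```

Run:
```python
from chk import *
T,p,w,c,n,tw=status(); ring2(w,2.5,20)
```

```text
19.35 0.03485593672895519 62.09102153778076 [-1.9807 -0.2605 -1.1054] [0.4796 0.2018 0.2589]
n [ 0.4675 -0.0083 -0.8839] tilt 27.874720864186095 k 1858 rect ((3.4722394943237305, -0.18894577026367188), (39.78614044189453, 25.611873626708984), 89.08746337890625) ctr [-0.022  -0.0008  0.0158]
tip in shaft mm [26.7366 -0.0534 -0.3019] axis in shaft [ 0.0379 -0.0086  0.9992]
tool axes in shaft (cols x,y,z)
 [[-0.8656 -0.0005 -0.5007]
 [-0.0006  1.      0.0001]
 [ 0.5007  0.0003 -0.8656]]
ring2 n [ 0.037  -0.0104  0.9993] k 1331 1810 min [-31.0312 -31.1513   3.8584] max [ 7.9989 32.0828  7.9579] top z at -31,0,28 [np.float64(6.7826358609123485), np.float64(5.636144089348248), np.float64(4.600603134387124)]
```

>>> step_arm:
  increments: [30,-0.0002,0,0.0004,0,30,-0.0012,0,-0.0007,0,30,-0.0012,0,-0.0007,0,30,0,0,0,0]

```text
clock: 19.75
position: [0.4813, 0.2021, 0.2597]
tool_rot: [[-0.986, -0.17, -0.003], [-0.17, 0.986, -0.001], [0.003, -0.0, -1.0]]
wrist_force: [-4.3, -0.4, 0.5]
grip_width: 0.0346
grasp_force: 62.1
```

Run:
```python
from chk import *
T,p,w,c,n,tw=status(); ring2(w,2.5,20)
```

```text
19.8 0.03458202976634561 62.14977979660034 [-4.7476 -1.5407  0.5282] [0.4813 0.2021 0.2597]
n [ 0.46   -0.005  -0.8879] tilt 27.386005484071884 k 1937 rect ((-3.29732084274292, -0.1319751739501953), (33.12186050415039, 31.919170379638672), 46.30307388305664) ctr [-0.0156 -0.0006  0.0192]
tip in shaft mm [20.4843 -0.0961 -0.2632] axis in shaft [ 0.0484 -0.0051  0.9988]
tool axes in shaft (cols x,y,z)
 [[-0.8646 -0.0008 -0.5024]
 [-0.0008  1.     -0.0002]
 [ 0.5024  0.0002 -0.8646]]
ring2 n [ 0.0485 -0.0067  0.9988] k 1367 1816 min [-30.5819 -31.2002   3.9505] max [ 7.8902 32.0462  8.1204] top z at -31,0,28 [np.float64(7.1929180946303095), np.float64(5.687501927720373), np.float64(4.327771196317849)]
```

The lug edge is catching the gear rim because the ring is tilted about 2.5° with the pliers. I raise slightly and slide it downhill until the lugs meet the groove, so the pliers can pivot square in the pads.

>>> step_arm:
  increments: [30,0.0006,0,-0.001,0,30,0.0018,0,0.001,0,30,0.0018,0,0.001,0,30,0.0018,0,0.001,0,30,0.0018,0,0.001,0,30,0.0018,0,0.001,0,30,0.0018,0,0.001,0,30,0,0,0,0]

```text
clock: 20.6
position: [0.472, 0.2004, 0.2554]
tool_rot: [[-0.986, -0.169, 0.003], [-0.169, 0.986, 0.001], [-0.003, 0.0, -1.0]]
wrist_force: [2.3, -0.5, -1.5]
grip_width: 0.0347
grasp_force: 62.2
```

```bash
sed -i 's/rr=np.hypot(P\[:,0\]+1,P\[:,1\])/rr=np.hypot(P[:,0]+sx,P[:,1])/; s/def ring2(w,lo,hi)/def ring2(w,lo,hi,sx=1)/' chk.py
python3 - <<'E'
from chk import *
T,p,w,c,n,tw=status(); ring2(w,2.5,20,12)
E
```

```text
20.65 0.03476725250176179 62.1568500995636 [ 2.6227  0.163  -1.9459] [0.472  0.2005 0.2555]
n [ 0.4842 -0.0102 -0.8749] tilt 28.961157688815952 k 1796 rect ((3.3930559158325195, 0.0677032470703125), (26.231435775756836, 39.78934097290039), 0.033778831362724304) ctr [-0.0221 -0.0006  0.0158]
tip in shaft mm [20.0953  0.1888  0.4595] axis in shaft [ 0.0153 -0.0108  0.9998]
tool axes in shaft (cols x,y,z)
 [[-0.8674 -0.0004 -0.4975]
 [-0.0007  1.      0.0003]
 [ 0.4975  0.0006 -0.8674]]
ring2 n [ 0.0196 -0.0071  0.9998] k 1091 1600 min [-37.398  -31.1625   4.2156] max [ 7.6479 31.9393  7.6513] top z at -31,0,28 [np.float64(6.308608951378799), np.float64(5.702122907074375), np.float64(5.154329060605861)]
```

>>> step_arm:
  increments: [30,0.0013,0,0.0007,0,30,0.0013,0,0.0007,0,30,0.0009,0,0.0004,0,30,0,0,0,0]

```text
clock: 21.05
position: [0.4686, 0.2001, 0.2539]
tool_rot: [[-0.986, -0.169, 0.003], [-0.169, 0.986, 0.001], [-0.003, 0.001, -1.0]]
wrist_force: [4.4, 0.2, 1.2]
grip_width: 0.035
grasp_force: 62.3
```

Run:
```python
from chk import *
T,p,w,c,n,tw=status(); ring2(w,2.5,20,12)
```

```text
21.1 0.034753006977302964 62.352283000946045 [ 5.7236  1.2526 -0.0768] [0.4686 0.2001 0.2538]
n [ 0.5087 -0.0015 -0.8609] tilt 30.57937744649005 k 1672 rect ((-3.1350646018981934, 0.06485366821289062), (31.790122985839844, 32.143089294433594), 45.0235595703125) ctr [-0.0174 -0.0005  0.0187]
tip in shaft mm [12.9593 -0.1011  0.5836] axis in shaft [-0.013  -0.0024  0.9999]
tool axes in shaft (cols x,y,z)
 [[-0.8674 -0.0002 -0.4975]
 [-0.0007  1.      0.0007]
 [ 0.4975  0.001  -0.8674]]
ring2 n [-0.0142 -0.0094  0.9999] k 1093 1518 min [-38.1944 -31.5334   3.8333] max [ 7.4642 31.7552  7.0011] top z at -31,0,28 [np.float64(5.135727092582147), np.float64(5.576827782864389), np.float64(5.975241309570929)]
```

The pivot worked: the ring is within 0.8° of square and at groove height. I slide it back uphill to be concentric.

>>> step_arm:
  increments: [30,-0.0018,0,-0.001,0,30,-0.0018,0,-0.001,0,30,-0.0018,0,-0.001,0,30,-0.0018,0,-0.001,0,30,0,0,0,0]

```text
clock: 21.6
position: [0.4736, 0.2006, 0.2564]
tool_rot: [[-0.986, -0.17, -0.003], [-0.17, 0.986, -0.001], [0.004, -0.001, -1.0]]
wrist_force: [0.3, 0.1, -1.5]
grip_width: 0.0351
grasp_force: 62.1
```

Run:
```python
from chk import *
T,p,w,c,n,tw=status(); ring2(w,2.5,20,3)
```

```text
21.65 0.03460944692885021 62.063777446746826 [ 0.7392 -0.165  -1.6657] [0.4737 0.2006 0.2565]
n [ 0.4856 -0.0025 -0.8742] tilt 29.053578745379784 k 1798 rect ((-3.0559396743774414, 0.1882038116455078), (31.389848709106445, 32.43037033081055), 45.01597595214844) ctr [-0.017  -0.0003  0.0187]
tip in shaft mm [15.594  -0.2705  0.504 ] axis in shaft [ 0.0201 -0.0022  0.9998]
tool axes in shaft (cols x,y,z)
 [[-0.8642 -0.0011 -0.5031]
 [-0.0008  1.     -0.0008]
 [ 0.5031 -0.0003 -0.8642]]
ring2 n [ 0.0209 -0.0037  0.9998] k 1453 1966 min [-35.5179 -31.9856   4.5011] max [ 7.7538 31.3281  7.7578] top z at -31,0,28 [np.float64(6.535541139632194), np.float64(5.886440181349962), np.float64(5.300155444836978)]
```

Drag on the web (pin ends) pivoted it back. I repeat the pivot with slight overtilt, then raise 1 mm before sliding back.

>>> step_arm:
  increments: [30,0.0018,0,0.001,0,30,0.0018,0,0.001,0,30,0.0018,0,0.001,0,30,0.0018,0,0.001,0,30,0.0008,0,0.0005,0,30,0.0005,0,-0.0009,0,30,0.0002,0,-0.0004,0,30,-0.0013,0,-0.0007,0]

```text
clock: 22.45
position: [0.4683, 0.2, 0.255]
tool_rot: [[-0.986, -0.169, 0.002], [-0.169, 0.986, 0.001], [-0.002, 0.001, -1.0]]
wrist_force: [4.5, 1.6, -2.2]
grip_width: 0.0347
grasp_force: 62.2
```

Run:
```python
from chk import *
T,p,w,c,n,tw=status(); ring2(w,2.5,20,12)
```

```text
22.5 0.03473343069737717 62.212321758270264 [ 4.2274  1.2665 -2.4162] [0.4683 0.2    0.255 ]
n [ 0.5018 -0.0058 -0.865 ] tilt 30.11884891942693 k 1748 rect ((3.887545585632324, 0.2470989227294922), (25.506816864013672, 39.89152526855469), 1.0534923076629639) ctr [-0.0236 -0.0005  0.0152]
tip in shaft mm [19.668   0.2278  1.6908] axis in shaft [-0.0045 -0.0066  0.9999]
tool axes in shaft (cols x,y,z)
 [[-0.8672 -0.0003 -0.4979]
 [-0.0007  1.      0.0006]
 [ 0.4979  0.0008 -0.8672]]
ring2 n [-0.0326 -0.0058  0.9995] k 1109 1527 min [-38.1638 -31.6835   3.7743] max [ 7.7255 31.8024  7.4565] top z at -31,0,28 [np.float64(5.105889940717761), np.float64(6.116093045266199), np.float64(7.028534559051885)]
```

>>> step_arm:
  increments: [30,-0.0018,0,-0.001,0,30,-0.0018,0,-0.001,0,30,-0.0018,0,-0.001,0,30,0,0,0,0]

```text
clock: 22.9
position: [0.4712, 0.2004, 0.2568]
tool_rot: [[-0.985, -0.17, -0.004], [-0.17, 0.985, -0.001], [0.004, -0.0, -1.0]]
wrist_force: [-0.4, 0.2, -2.9]
grip_width: 0.0348
grasp_force: 62.0
```

Run:
```python
from chk import *
T,p,w,c,n,tw=status(); ring2(w,2.5,20,4)
```

```text
22.95 0.03527976731095582 62.04671859741211 [-0.1918  1.4849 -3.8877] [0.4712 0.2005 0.2569]
n [ 0.4905 -0.0069 -0.8714] tilt 29.37196358415568 k 1808 rect ((-3.1873178482055664, 0.15793228149414062), (31.860984802246094, 32.14926528930664), 44.549072265625) ctr [-0.0167 -0.0004  0.0189]
tip in shaft mm [13.7111  0.2678  2.052 ] axis in shaft [ 0.0153 -0.007   0.9998]
tool axes in shaft (cols x,y,z)
 [[-0.8638 -0.0011 -0.5038]
 [-0.001   1.     -0.0005]
 [ 0.5038  0.0001 -0.8638]]
ring2 n [ 0.0106 -0.0046  0.9999] k 1452 2022 min [-37.52   -31.2088   5.6487] max [ 7.5944 31.6969  8.518 ] top z at -31,0,28 [np.float64(7.292428885534134), np.float64(6.963236932503858), np.float64(6.665902265250706)]
```

>>> step_arm:
  increments: [30,-0.0009,0,-0.0005,0,30,-0.0009,0,-0.0005,0,30,0,0,0,0]

```text
clock: 23.25
position: [0.4748, 0.2007, 0.259]
tool_rot: [[-0.986, -0.169, 0.0], [-0.169, 0.986, -0.0], [-0.0, -0.0, -1.0]]
wrist_force: [0.1, 0.6, -1.2]
grip_width: 0.0348
grasp_force: 62.0
```

Run:
```python
from chk import *
T,p,w,c,n,tw=status(); ring2(w,2.5,20,4)
```

```text
23.3 0.03460113245848328 62.045960426330566 [ 0.2499  0.5904 -1.3844] [0.4748 0.2007 0.2591]
n [ 0.4778 -0.0087 -0.8784] tilt 28.54460164757319 k 1785 rect ((4.370577812194824, -0.022901535034179688), (39.75178909301758, 24.683141708374023), 89.27555084228516) ctr [-0.0235 -0.0008  0.0151]
tip in shaft mm [25.1566 -0.3613  2.0177] axis in shaft [ 0.025  -0.0087  0.9996]
tool axes in shaft (cols x,y,z)
 [[-0.8662 -0.0004 -0.4997]
 [-0.0003  1.     -0.0002]
 [ 0.4997  0.     -0.8662]]
ring2 n [ 0.0152 -0.0047  0.9999] k 1264 1706 min [-32.8691 -32.061    6.2019] max [ 7.982  31.1657  9.1675] top z at -31,0,28 [np.float64(7.996861714719882), np.float64(7.524813499161162), np.float64(7.098447368979093)]
```

Now it is free and within 0.9° of square. I shift it up 2.5 mm and lower it into groove height.

>>> step_arm:
  increments: [30,-0.0011,0,-0.0006,0,30,-0.0011,0,-0.0006,0,30,-0.0005,0,0.0008,0,30,-0.0005,0,0.0009,0,30,0,0,0,0]

```text
clock: 23.8
position: [0.4777, 0.2015, 0.2583]
tool_rot: [[-0.986, -0.169, -0.0], [-0.169, 0.986, 0.0], [-0.0, 0.0, -1.0]]
wrist_force: [0.6, -0.1, -1.3]
grip_width: 0.0349
grasp_force: 62.1
```

Run:
```python
from chk import *
T,p,w,c,n,tw=status(); ring2(w,2.5,20,2)
```

```text
23.85 0.03472494384053641 62.14891791343689 [-1.1257 -0.0478 -0.6085] [0.4777 0.2015 0.2583]
n [ 0.4845  0.0009 -0.8748] tilt 28.979648573012103 k 1775 rect ((3.6721067428588867, -0.2708721160888672), (39.832035064697266, 25.437288284301758), 87.95354461669922) ctr [-0.0229 -0.0009  0.0154]
tip in shaft mm [27.1755 -0.7999 -0.0914] axis in shaft [0.0178 0.0005 0.9998]
tool axes in shaft (cols x,y,z)
 [[-0.866  -0.0005 -0.5   ]
 [-0.0007  1.      0.0001]
 [ 0.5     0.0004 -0.866 ]]
ring2 n [ 0.0078 -0.0027  1.    ] k 1191 1570 min [-30.753  -31.7627   3.887 ] max [ 7.8655 31.5156  6.6109] top z at -31,0,28 [np.float64(5.435507110713619), np.float64(5.193056828485736), np.float64(4.9740694767960365)]
```

>>> step_arm:
  increments: [44,0,0,0.0002,0,47,-0.0003,0,0.0003,0,50,-0.0003,0,0.0003,0,50,0,0,0.0002,0]

```text
clock: 24.25
position: [0.4783, 0.2015, 0.2574]
tool_rot: [[-0.986, -0.169, -0.0], [-0.169, 0.986, -0.0], [0.0, -0.0, -1.0]]
wrist_force: [-0.8, -1.3, 1.0]
grip_width: 0.0425
grasp_force: 25.4
```

Run:
```python
from chk import *
T,p,w,c,n,tw=status(); ring2(w,2.5,20,1)
```

```text
24.3 0.0428120838113833 25.432013981044292 [-1.8081 -0.4694  0.2349] [0.4782 0.2015 0.2574]
n [ 0.4627 -0.0134 -0.8864] tilt 27.56572128744412 k 2308 rect ((1.7309398651123047, 0.2232074737548828), (39.91175079345703, 24.714855194091797), 89.53035736083984) ctr [-0.0227 -0.0005  0.0138]
tip in shaft mm [26.0788  0.4242  0.3899] axis in shaft [ 0.0426 -0.0137  0.999 ]
tool axes in shaft (cols x,y,z)
 [[-0.8659 -0.0005 -0.5001]
 [-0.0006  1.     -0.    ]
 [ 0.5001  0.0003 -0.8659]]
ring2 n [ 0.0477 -0.0042  0.9989] k 1385 1817 min [-32.0383 -29.8766   4.284 ] max [ 7.9254 30.0496  8.4986] top z at -31,0,28 [np.float64(7.343072792485058), np.float64(5.862839058643154), np.float64(4.525853750656918)]
```

Loosening let the pliers swing toward vertical and lift the ring's back again. Plan: re-spread, pivot with overtilt, then pull the ring uphill until its back is trapped under the journal's lip before releasing.

>>> step_arm:
  increments: [42,0.0003,0,-0.0005,0,30,0.0003,0,-0.0007,0,30,0.0003,0,-0.0007,0,30,0.0018,0,0.001,0,30,0.0018,0,0.001,0,30,0.0018,0,0.001,0,30,0.0018,0,0.001,0,30,0.0018,0,0.001,0]

```text
clock: 25.1
position: [0.4695, 0.2002, 0.2546]
tool_rot: [[-0.986, -0.17, 0.003], [-0.17, 0.986, 0.001], [-0.003, 0.001, -1.0]]
wrist_force: [2.5, 0.8, -0.2]
grip_width: 0.0347
grasp_force: 62.0
```

>>> step_arm:
  increments: [30,0.0013,0,0.0007,0,30,0,0,0,0]

```text
clock: 25.3
position: [0.4687, 0.2001, 0.2543]
tool_rot: [[-0.986, -0.169, 0.004], [-0.169, 0.986, 0.002], [-0.004, 0.001, -1.0]]
wrist_force: [3.5, 0.7, 0.9]
grip_width: 0.0348
grasp_force: 62.1
```

Run:
```python
from chk import *
T,p,w,c,n,tw=status(); ring2(w,2.5,20,10)
```

```text
25.35 0.03509686587810732 62.11120247840881 [4.3484 1.4816 0.1089] [0.4686 0.2    0.2543]
n [ 0.4899  0.0004 -0.8718] tilt 29.33569126651982 k 1697 rect ((4.0897216796875, -0.10727691650390625), (24.457841873168945, 39.82813262939453), 0.04413384571671486) ctr [-0.024  -0.0006  0.0148]
tip in shaft mm [19.395  -0.3151  1.0144] axis in shaft [ 0.0075 -0.0007  0.9999]
tool axes in shaft (cols x,y,z)
 [[-0.8681 -0.0001 -0.4964]
 [-0.0006  1.      0.0008]
 [ 0.4964  0.001  -0.8681]]
ring2 n [-0.012  -0.0049  0.9999] k 1248 1705 min [-37.8293 -31.6314   4.1354] max [ 7.8325 31.7676  7.158 ] top z at -31,0,28 [np.float64(5.423230368854109), np.float64(5.796306279074386), np.float64(6.133278068950766)]
```

>>> step_arm:
  increments: [30,0.0013,0,0.0007,0,30,0.0013,0,0.0007,0,30,0.0009,0,0.0003,0,30,0.0005,0,-0.0009,0,30,0.0003,0,-0.0005,0,30,0,0,0,0]

```text
clock: 25.95
position: [0.4633, 0.1992, 0.2528]
tool_rot: [[-0.985, -0.17, 0.001], [-0.17, 0.985, 0.001], [-0.001, 0.0, -1.0]]
wrist_force: [5.1, 1.7, -1.1]
grip_width: 0.0352
grasp_force: 62.0
```

Run:
```python
from chk import *
T,p,w,c,n,tw=status(); ring2(w,2.5,20,10)
```

```text
26.0 0.0348719660006767 62.01228976249695 [ 4.9375  1.3117 -1.0181] [0.4633 0.1992 0.2528]
n [ 0.5568  0.0019 -0.8307] tilt 33.83247327294821 k 1487 rect ((-2.701019287109375, -1.1842021942138672), (32.23183822631836, 32.21607208251953), 48.32611846923828) ctr [-0.0195 -0.0015  0.0179]
tip in shaft mm [13.8618 -1.3213  2.1964] axis in shaft [-0.0678  0.0011  0.9977]
tool axes in shaft (cols x,y,z)
 [[-0.8665 -0.0006 -0.4992]
 [-0.0009  1.      0.0003]
 [ 0.4992  0.0007 -0.8665]]
ring2 n [-0.0794 -0.      0.9968] k 1116 1421 min [-38.4199 -31.1574   2.5026] max [ 6.2678 31.3455  7.4399] top z at -31,0,28 [np.float64(3.465037246339466), np.float64(5.934762578335366), np.float64(8.16548223304134)]
```

>>> step_arm:
  increments: [30,0.0005,0,-0.0009,0,30,0.0005,0,-0.0009,0,30,-0.0018,0,-0.001,0,30,-0.0018,0,-0.001,0,30,-0.0018,0,-0.001,0,30,-0.0009,0,-0.0005,0,30,0,0,0,0]

```text
clock: 26.7
position: [0.4663, 0.1996, 0.2572]
tool_rot: [[-0.985, -0.17, -0.005], [-0.17, 0.985, -0.001], [0.005, -0.001, -1.0]]
wrist_force: [0.1, 1.2, -4.5]
grip_width: 0.0348
grasp_force: 61.8
```

Run:
```python
from chk import *
T,p,w,c,n,tw=status(); ring2(w,2.5,20,5)
```

```text
26.75 0.03490621717667074 61.807701587677 [ 0.4994  1.5678 -4.2872] [0.4664 0.1996 0.2574]
n [ 0.5117 -0.0093 -0.8591] tilt 30.781180451405415 k 1665 rect ((-3.503098964691162, -0.2992229461669922), (31.70996856689453, 31.95981216430664), 45.70136642456055) ctr [-0.018  -0.0009  0.0184]
tip in shaft mm [12.6893 -0.0843  4.5657] axis in shaft [-0.0086 -0.0093  0.9999]
tool axes in shaft (cols x,y,z)
 [[-0.8635 -0.0013 -0.5044]
 [-0.0011  1.     -0.0006]
 [ 0.5044  0.     -0.8635]]
ring2 n [-0.1272 -0.0017  0.9919] k 839 1039 min [-33.9564 -31.6963   2.5007] max [ 7.5776 32.0507  7.7651] top z at -31,0,28 [np.float64(1.9647433480444332), np.float64(5.939704574037395), np.float64(9.52999213299878)]
```

>>> step_arm:
  increments: [30,-0.0004,0,0.0007,0,30,-0.0004,0,0.0007,0,30,-0.0009,0,-0.0005,0,30,0,0,0,0]

```text
clock: 27.15
position: [0.4696, 0.2, 0.2575]
tool_rot: [[-0.986, -0.169, -0.001], [-0.169, 0.986, -0.0], [0.001, -0.0, -1.0]]
wrist_force: [-1.7, 0.3, -2.8]
grip_width: 0.0348
grasp_force: 61.8
```

```bash
cat >> chk.py <<'E'
def ring3(p,w,sx=1,lo=-3,hi=20):
    P=((w.reshape(-1,3)-O)@R)*1000; f=p["frame"].reshape(-1,3).max(1); rr=np.hypot(P[:,0]+sx,P[:,1])
    q=P[(P[:,2]>lo)&(P[:,2]<hi)&(rr>20)&(rr<36)&(P[:,0]<10)&(f<75)]
    if len(q)<50: print("few",len(q)); return
    c,n,k=plane(q,np.array([0,0,1.]),tol=.8,cosmin=.97); i=q[abs((q-c)@n)<1.2]
    print("ring3 n",n,"k",k,len(q),"min",i.min(0),"max",i.max(0),"top z at -31,0,28",[c[2]-(n[0]*(x-c[0])-n[1]*c[1])/n[2] for x in(-31,0,28)])
E
python3 - <<'E'
from chk import *
T,p,w,c,n,tw=status(); ring3(p,w,8); ring2(w,2.5,20,8)
E
```

```text
27.2 0.03492315553211177 61.792874336242676 [-1.1362 -0.1011 -1.8211] [0.4696 0.2    0.2575]
n [ 0.5195 -0.0139 -0.8544] tilt 31.299585587319587 k 1684 rect ((-3.1831541061401367, 0.031620025634765625), (32.081119537353516, 32.023643493652344), 44.418174743652344) ctr [-0.0179 -0.0007  0.0185]
tip in shaft mm [16.6355  0.2592  3.2351] axis in shaft [-0.0217 -0.0141  0.9996]
tool axes in shaft (cols x,y,z)
 [[-0.8655 -0.0005 -0.5008]
 [-0.0005  1.     -0.0001]
 [ 0.5008  0.0002 -0.8655]]
ring3 n [-0.0862 -0.0041  0.9963] k 1387 1858 min [-34.9149 -31.5804   1.472 ] max [ 9.7687 31.7567  7.6032] top z at -31,0,28 [np.float64(2.88850048754706), np.float64(5.572041437565904), np.float64(7.995884876292601)]
ring2 n [-0.077 -0.003  0.997] k 1086 1407 min [-34.7611 -31.6247   2.5036] max [ 7.979  31.7567  7.291 ] top z at -31,0,28 [np.float64(3.074188916825686), np.float64(5.468966800382697), np.float64(7.631991985530965)]
```

>>> step_arm:
  increments: [30,0.0005,0,-0.0009,0,30,0.0005,0,-0.0009,0,30,-0.0013,0,-0.0007,0,30,-0.0013,0,-0.0007,0,30,0,0,0,0]

```text
clock: 27.7
position: [0.4706, 0.2002, 0.2601]
tool_rot: [[-0.986, -0.169, -0.003], [-0.169, 0.986, -0.001], [0.003, -0.0, -1.0]]
wrist_force: [-2.5, 0.4, -6.8]
grip_width: 0.0349
grasp_force: 61.6
```

Run:
```python
from chk import *
T,p,w,c,n,tw=status(); ring3(p,w,6); ring2(w,2.5,20,6)
```

```text
27.75 0.0348028016933285 61.64745569229126 [-2.5469  0.253  -5.9802] [0.4706 0.2002 0.2601]
n [ 0.5062  0.0007 -0.8624] tilt 30.412496013273895 k 1714 rect ((-3.1332902908325195, 0.002838134765625), (31.439529418945312, 32.459720611572266), 43.3814811706543) ctr [-0.0176 -0.0005  0.0185]
tip in shaft mm [17.231  -0.5592  4.9954] axis in shaft [-0.0045  0.0007  1.    ]
tool axes in shaft (cols x,y,z)
 [[-0.8646 -0.0007 -0.5023]
 [-0.0007  1.     -0.0003]
 [ 0.5023  0.     -0.8646]]
ring3 n [-0.1199  0.0025  0.9928] k 1402 1899 min [-35.3027 -31.6899   0.854 ] max [ 9.9545 31.3971  8.4741] top z at -31,0,28 [np.float64(2.3357468736862526), np.float64(6.081007309998341), np.float64(9.463823187957646)]
ring2 n [-0.1026  0.0013  0.9947] k 1120 1417 min [-34.4621 -31.6899   2.5024] max [ 7.5356 31.4402  7.7709] top z at -31,0,28 [np.float64(2.7359235130428647), np.float64(5.934800739027863), np.float64(8.824109201207863)]
```

The front flanks are caught under the journal lip while lifting, so I lower again. Then I move uphill and let the hub edge level the ring.

>>> step_arm:
  increments: [30,-0.0005,0,0.0009,0,30,-0.0006,0,0.001,0,30,-0.0013,0,-0.0007,0,30,-0.0013,0,-0.0007,0,30,-0.0013,0,-0.0007,0,30,0,0,0,0]

```text
clock: 28.35
position: [0.4767, 0.2013, 0.2611]
tool_rot: [[-0.986, -0.169, 0.0], [-0.169, 0.986, 0.0], [-0.0, 0.0, -1.0]]
wrist_force: [-3.9, 0.5, -3.8]
grip_width: 0.0345
grasp_force: 61.7
```

Run:
```python
from chk import *
T,p,w,c,n,tw=status(); ring3(p,w,6); ring2(w,2.5,20,6)
```

```text
28.4 0.03490439567491512 61.74468398094177 [-3.324  -0.6503 -4.6099] [0.4766 0.2013 0.261 ]
n [ 0.4695 -0.0161 -0.8828] tilt 28.003490262971873 k 1883 rect ((-3.284546375274658, -0.15417861938476562), (31.079261779785156, 33.64479064941406), 41.95408248901367) ctr [-0.0159 -0.0007  0.0192]
tip in shaft mm [18.5179  0.5776  3.0972] axis in shaft [ 0.0344 -0.0166  0.9992]
tool axes in shaft (cols x,y,z)
 [[-0.8662 -0.0004 -0.4996]
 [-0.0006  1.      0.0002]
 [ 0.4996  0.0005 -0.8662]]
ring3 n [-0.0626  0.0055  0.998 ] k 1457 1990 min [-35.1214 -31.5154   1.947 ] max [ 9.5361 31.4464  7.0876] top z at -31,0,28 [np.float64(3.3320524413992505), np.float64(5.275093442784225), np.float64(7.0300982182287175)]
ring2 n [-0.0644  0.0037  0.9979] k 1339 1717 min [-34.9157 -31.5339   2.5094] max [ 7.7305 31.5817  7.1139] top z at -31,0,28 [np.float64(3.3318064183201654), np.float64(5.332576266693073), np.float64(7.139723226513763)]
```

>>> step_arm:
  increments: [30,-0.0004,0,0.0007,0,30,-0.0004,0,0.0007,0,30,0,0,0,0]

```text
clock: 28.7
position: [0.4793, 0.2015, 0.2605]
tool_rot: [[-0.986, -0.169, 0.005], [-0.169, 0.986, 0.001], [-0.005, 0.0, -1.0]]
wrist_force: [-0.2, 0.5, -1.0]
grip_width: 0.0348
grasp_force: 61.9
```

Run:
```python
from chk import *
T,p,w,c,n,tw=status(); ring3(p,w,5); ring2(w,2.5,20,5)
```

```text
28.75 0.03456212855183923 61.88466668128967 [ 0.2114  0.1593 -2.0468] [0.4794 0.2016 0.2607]
n [ 0.4764 -0.0118 -0.8792] tilt 28.449819923437147 k 1812 rect ((-3.3436484336853027, 0.1470470428466797), (32.557579040527344, 32.22431945800781), 45.58926010131836) ctr [-0.0163 -0.0007  0.019 ]
tip in shaft mm [22.0033  0.1039  1.205 ] axis in shaft [ 0.0218 -0.0123  0.9997]
tool axes in shaft (cols x,y,z)
 [[-0.8686 -0.0002 -0.4954]
 [-0.0004  1.      0.0003]
 [ 0.4954  0.0005 -0.8686]]
ring3 n [0.002  0.0032 1.    ] k 1309 1732 min [-30.4714 -31.6316   3.7083] max [ 9.5756 30.9116  6.2067] top z at -31,0,28 [np.float64(4.987560046467641), np.float64(4.925374279551401), np.float64(4.8692064900786685)]
ring2 n [-0.0026  0.0028  1.    ] k 934 1235 min [-30.635  -32.2251   3.6543] max [ 7.7397 31.0411  6.2067] top z at -31,0,28 [np.float64(4.882397748777553), np.float64(4.962051120582799), np.float64(5.033996101568182)]
```

The ring popped flat on the hub (tilt about 0°, top at 4.95). I slide it uphill so the back goes under the journal lip.

>>> step_arm:
  increments: [30,-0.0008,0,-0.0007,0,30,-0.0009,0,-0.0005,0,30,-0.0009,0,-0.0005,0,30,0,0,0,0]

```text
clock: 29.15
position: [0.4803, 0.2019, 0.2615]
tool_rot: [[-0.986, -0.169, 0.001], [-0.169, 0.986, 0.0], [-0.001, 0.0, -1.0]]
wrist_force: [-0.3, 0.1, -1.2]
grip_width: 0.0348
grasp_force: 61.9
```

Run:
```python
from chk import *
T,p,w,c,n,tw=status(); ring3(p,w,1); ring2(w,2.5,20,1)
```

```text
29.2 0.03513642586601796 61.88815355300903 [-0.0052  0.6401 -0.3419] [0.4802 0.2019 0.2614]
n [ 0.4865  0.011  -0.8736] tilt 29.11470251975009 k 1816 rect ((3.499441146850586, -0.2898216247558594), (39.651771545410156, 25.51666259765625), 88.09428405761719) ctr [-0.0222 -0.0008  0.0159]
tip in shaft mm [30.5597 -1.4212  1.3675] axis in shaft [0.0141 0.0105 0.9998]
tool axes in shaft (cols x,y,z)
 [[-0.8667 -0.0004 -0.4989]
 [-0.0006  1.      0.0002]
 [ 0.4989  0.0005 -0.8667]]
ring3 n [-0.01    0.0023  0.9999] k 1218 1574 min [-28.9621 -31.4289   3.7249] max [ 9.9878 31.244   6.426 ] top z at -31,0,28 [np.float64(4.871974272209748), np.float64(5.183229496968444), np.float64(5.464363248363395)]
ring2 n [-0.0073  0.0005  1.    ] k 1163 1497 min [-28.9621 -31.9428   3.7249] max [ 7.6361 31.244   6.3435] top z at -31,0,28 [np.float64(4.8668845319397835), np.float64(5.093098837017389), np.float64(5.297421435152)]
```

>>> step_arm:
  increments: [30,-0.0009,0,-0.0005,0,30,-0.0006,0,-0.0003,0,44,-0.0002,0,0.0001,0,47,-0.0003,0,0.0003,0,50,-0.0003,0,0.0003,0,50,0,0,0.0002,0]

```text
clock: 29.8
position: [0.482, 0.2023, 0.2613]
tool_rot: [[-0.986, -0.17, 0.0], [-0.17, 0.986, 0.0], [-0.0, 0.0, -1.0]]
wrist_force: [-0.7, -0.5, 0.4]
grip_width: 0.0428
grasp_force: 25.3
```

Run:
```python
from chk import *
T,p,w,c,n,tw=status(); ring3(p,w,0); ring2(w,2.5,20,0)
```

```text
29.85 0.04261470086002188 25.295769246295094 [-0.4519 -0.8149  0.545 ] [0.482  0.2023 0.2614]
n [ 0.4653  0.0008 -0.8852] tilt 27.728519796989257 k 2320 rect ((1.7443361282348633, 0.6213607788085938), (25.824098587036133, 40.2534065246582), 3.165548086166382) ctr [-0.0222  0.0001  0.0143]
tip in shaft mm [30.8329  0.3218  1.71  ] axis in shaft [0.0396 0.0002 0.9992]
tool axes in shaft (cols x,y,z)
 [[-0.866  -0.0006 -0.5   ]
 [-0.0008  1.      0.0003]
 [ 0.5     0.0006 -0.866 ]]
ring3 n [ 0.0068 -0.0008  1.    ] k 1163 1520 min [-29.416  -29.9512   3.7188] max [ 9.5298 29.921   6.3101] top z at -31,0,28 [np.float64(5.142952732648646), np.float64(4.9328636354140745), np.float64(4.743105741137687)]
ring2 n [ 0.0093 -0.0028  1.    ] k 1136 1497 min [-29.416  -29.9843   3.6431] max [ 7.7288 29.9838  6.3211] top z at -31,0,28 [np.float64(5.2048908459510095), np.float64(4.915397694127327), np.float64(4.6539200086091626)]
```

>>> step_arm:
  increments: [52,-0.0006,0,-0.0002,0,54,-0.0006,0,0,0,56,-0.0005,0,0.0001,0,58,-0.0003,0,0.0003,0,60,-0.0003,0,0.0003,0,60,0,0,0,0]

```text
clock: 30.45
position: [0.4842, 0.2027, 0.2607]
tool_rot: [[-0.986, -0.17, -0.0], [-0.17, 0.986, 0.0], [0.0, 0.0, -1.0]]
wrist_force: [-2.0, 0.0, 0.9]
grip_width: 0.0513
grasp_force: 21.4
```

Run:
```python
from chk import *
T,p,w,c,n,tw=status(); ring3(p,w,0); ring2(w,2.5,20,0)
```

```text
30.5 0.05112809867549415 21.465721651911736 [-2.1223  0.0882  0.962 ] [0.4843 0.2027 0.2607]
n [ 0.4377 -0.002  -0.8991] tilt 25.956236608254546 k 2576 rect ((1.1066169738769531, -0.09081077575683594), (40.23674011230469, 24.595430374145508), 89.8669204711914) ctr [-0.0212 -0.0004  0.0122]
tip in shaft mm [30.4682 -0.0979  2.4148] axis in shaft [ 0.0706 -0.0025  0.9975]
tool axes in shaft (cols x,y,z)
 [[-0.866  -0.0006 -0.5   ]
 [-0.0008  1.      0.0002]
 [ 0.5     0.0005 -0.866 ]]
ring3 n [ 0.0331 -0.0006  0.9995] k 1039 1372 min [-28.9684 -27.9883   4.2419] max [ 9.9862 28.4044  7.8704] top z at -31,0,28 [np.float64(6.8076886591244605), np.float64(5.7818955376610575), np.float64(4.855372718274758)]
ring2 n [ 0.0391 -0.0029  0.9992] k 1003 1325 min [-28.9684 -27.9883   4.3323] max [ 7.6532 28.452   7.9659] top z at -31,0,28 [np.float64(6.88686794274622), np.float64(5.674206623228647), np.float64(4.57889962495471)]
```

>>> step_arm:
  increments: [60,-0.0009,0,-0.0004,0,60,-0.0009,0,-0.0004,0,60,0,0,0,0]

```text
clock: 30.8
position: [0.4861, 0.203, 0.2614]
tool_rot: [[-0.986, -0.169, -0.0], [-0.169, 0.986, 0.0], [0.0, 0.0, -1.0]]
wrist_force: [-1.5, 0.5, 0.5]
grip_width: 0.0512
grasp_force: 21.7
```

Run:
```python
from chk import *
T,p,w,c,n,tw=status(); ring3(p,w,0); ring2(w,2.5,20,0)
```

```text
30.85 0.05108383319916506 21.687919031828642 [-1.2785  0.3967 -1.0765] [0.486  0.203  0.2614]
n [ 0.4354  0.006  -0.9002] tilt 25.810628584079275 k 2539 rect ((1.7229833602905273, 0.3291797637939453), (40.36347198486328, 27.155651092529297), 89.09264373779297) ctr [-0.0206 -0.0001  0.0125]
tip in shaft mm [31.6101 -0.3666  2.2181] axis in shaft [0.0731 0.0056 0.9973]
tool axes in shaft (cols x,y,z)
 [[-0.866  -0.0005 -0.5   ]
 [-0.0006  1.      0.0002]
 [ 0.5     0.0005 -0.866 ]]
ring3 n [ 0.0443 -0.0028  0.999 ] k 1064 1362 min [-29.3242 -27.9545   4.3177] max [ 9.7257 28.3441  8.2225] top z at -31,0,28 [np.float64(7.232263941164236), np.float64(5.858414938352887), np.float64(4.61751906484586)]
ring2 n [ 0.0465 -0.0023  0.9989] k 1032 1316 min [-29.3242 -27.9545   4.3177] max [ 7.941  28.4169  8.2541] top z at -31,0,28 [np.float64(7.2886818418641335), np.float64(5.845895897582978), np.float64(4.54273439952258)]
```

>>> step_arm:
  increments: [60,0.0013,0,0.0005,0,60,0.0013,0,0.0005,0,60,0.0009,0,0.0003,0,60,0,0,0,0]

```text
clock: 31.25
position: [0.4826, 0.2023, 0.2601]
tool_rot: [[-0.986, -0.17, 0.0], [-0.17, 0.986, 0.0], [-0.0, 0.0, -1.0]]
wrist_force: [-1.2, 0.1, -0.3]
grip_width: 0.0513
grasp_force: 22.1
```

Run:
```python
from chk import *
T,p,w,c,n,tw=status(); ring3(p,w,1); ring2(w,2.5,20,1)
```

```text
31.3 0.05148775860280095 22.139220535755157 [-0.6153 -0.6122 -0.4333] [0.4827 0.2023 0.2601]
n [ 0.446   0.0053 -0.895 ] tilt 26.488718530063192 k 2616 rect ((2.105794906616211, -0.37656211853027344), (40.03427505493164, 26.74607276916504), 88.03710174560547) ctr [-0.0228 -0.0006  0.0115]
tip in shaft mm [31.1484 -0.8687  2.5447] axis in shaft [0.0609 0.0049 0.9981]
tool axes in shaft (cols x,y,z)
 [[-0.8662 -0.0006 -0.4997]
 [-0.0008  1.      0.0001]
 [ 0.4997  0.0005 -0.8662]]
ring3 n [0.0241 0.003  0.9997] k 1033 1364 min [-29.0797 -28.0365   3.8926] max [ 9.9915 28.4946  7.1678] top z at -31,0,28 [np.float64(6.070048006711785), np.float64(5.322511250488481), np.float64(4.647316760996464)]
ring2 n [0.0183 0.0012 0.9998] k 933 1224 min [-29.0797 -28.097    4.2207] max [ 7.6995 28.4946  7.0629] top z at -31,0,28 [np.float64(5.985881716500136), np.float64(5.419279897948821), np.float64(4.907510513450858)]
```

>>> step_arm:
  increments: [60,0.0013,0,0.0006,0,60,0.001,0,0.0005,0,62,0.0002,0,0.0003,0,64,0.0002,0,0.0004,0,64,0,0,0.0002,0]

```text
clock: 31.8
position: [0.4801, 0.2018, 0.2581]
tool_rot: [[-0.986, -0.169, 0.0], [-0.169, 0.986, 0.0], [-0.0, 0.0, -1.0]]
wrist_force: [0.0, -0.0, -0.9]
grip_width: 0.0551
grasp_force: 21.2
```

Run:
```python
from chk import *
T,p,w,c,n,tw=status(); ring3(p,w,1); ring2(w,2.5,20,1)
```

```text
31.85 0.05457039089419352 21.163618974387646 [ 0.1084 -0.415  -1.4237] [0.4801 0.2019 0.2581]
n [ 0.4828  0.0005 -0.8757] tilt 28.86974761115459 k 2744 rect ((0.6866683959960938, -0.29535484313964844), (40.04841995239258, 27.87053871154785), 88.21304321289062) ctr [-0.023  -0.0006  0.0102]
tip in shaft mm [31.7401 -0.5844  3.0302] axis in shaft [0.0194 0.0001 0.9998]
tool axes in shaft (cols x,y,z)
 [[-0.8662 -0.0005 -0.4997]
 [-0.0007  1.      0.0001]
 [ 0.4997  0.0004 -0.8662]]
ring3 n [-0.002   0.0015  1.    ] k 841 1107 min [-27.7642 -26.8593   3.7757] max [ 9.9494 27.758   6.2488] top z at -31,0,28 [np.float64(4.96198373453835), np.float64(5.025105760562709), np.float64(5.08211920342342)]
ring2 n [-0.0005  0.0048  1.    ] k 739 960 min [-27.7642 -26.8593   3.6558] max [ 7.5608 27.758   6.2122] top z at -31,0,28 [np.float64(4.938516046329293), np.float64(4.953172812779438), np.float64(4.9664111824763415)]
```

The ring is flat in the groove and nearly fully contracted. I relax to eye spacing and withdraw along the axis.

>>> step_arm:
  increments: [66,0,0,0.0003,0,68,0,0,0.0003,0,69.5,0,0,0.0002,0,69.5,0,0,0,0]

```text
clock: 32.25
position: [0.4799, 0.2017, 0.2572]
tool_rot: [[-0.986, -0.169, -0.0], [-0.169, 0.986, -0.0], [0.0, -0.0, -1.0]]
wrist_force: [0.5, 0.9, -0.5]
grip_width: 0.0598
grasp_force: 15.2
```

Run:
```python
from chk import *
T,p,w,c,n,tw=status(); ring3(p,w,0)
```

```text
32.3 0.059488868805806054 15.166817866265774 [ 0.7171 -0.3661 -0.7874] [0.4799 0.2017 0.2572]
n [ 0.461  -0.0016 -0.8874] tilt 27.454203190470214 k 2868 rect ((-0.3718147277832031, 0.3216114044189453), (29.41363525390625, 39.954627990722656), 5.020683765411377) ctr [-0.0211 -0.      0.0094]
tip in shaft mm [28.026  -0.0283  4.0461] axis in shaft [ 0.0447 -0.0017  0.999 ]
tool axes in shaft (cols x,y,z)
 [[-0.8659 -0.0006 -0.5002]
 [-0.0005  1.     -0.0002]
 [ 0.5002  0.     -0.8659]]
ring3 n [-0.0012  0.0032  1.    ] k 776 998 min [-27.2018 -26.9111   3.6077] max [ 9.8327 26.9119  6.0691] top z at -31,0,28 [np.float64(4.83441973166564), np.float64(4.871570108714962), np.float64(4.905125287985316)]
```

>>> step_arm:
  increments: [69.5,0.001,0,-0.0017,0,69.5,0.0015,0,-0.0026,0,69.5,0.0025,0,-0.0043,0,69.5,0.0025,0,-0.0043,0,69.5,0.005,0,-0.0087,0,69.5,0.005,0,-0.0087,0]

```text
clock: 32.9
position: [0.4622, 0.1989, 0.2884]
tool_rot: [[-0.986, -0.17, 0.0], [-0.17, 0.986, 0.0], [-0.0, 0.0, -1.0]]
wrist_force: [0.4, 0.2, -1.1]
grip_width: 0.059
grasp_force: 15.1
```

Run:
```python
from chk import *
T,p,w,c,n,tw=status(); ring3(p,w,0)
P=((w.reshape(-1,3)-O)@R)*1000; q=P[(P[:,2]>3)&(P[:,2]<12)&(np.hypot(P[:,0],P[:,1])<47)&(np.hypot(P[:,0],P[:,1])>18)]
g=np.full((75,75),'.')
for a in q: g[int(a[0]+30),int(a[1]+37)]=str(int(round(a[2]))%10) if 0<=a[0]+30<75 and 0<=a[1]+37<75 else '.'
print("\n".join("".join(r) for r in g[::2] if (r!='.').any()))
```

```text
32.95 0.05934894084688892 15.156473368406296 [ 0.0494  0.0836 -0.2153] [0.4623 0.1992 0.2901]
n [ 0.4414 -0.0065 -0.8973] tilt 26.19698105670804 k 2883 rect ((0.3770608901977539, 0.10351753234863281), (25.86858367919922, 40.05781936645508), 0.009455169551074505) ctr [-0.0208 -0.0006  0.0095]
tip in shaft mm [26.3856  0.0152 40.2036] axis in shaft [ 0.0662 -0.007   0.9978]
tool axes in shaft (cols x,y,z)
 [[-0.866  -0.0005 -0.4999]
 [-0.0007  1.      0.0002]
 [ 0.4999  0.0005 -0.866 ]]
ring3 n [ 0.0053 -0.0039  1.    ] k 567 761 min [-27.03   -26.9481   3.5941] max [ 9.9903 26.7716  6.2654] top z at -31,0,28 [np.float64(5.087140186492761), np.float64(4.924225171395387), np.float64(4.777076125500984)]
................................44...4...4.................................
..........................3455456445564656646.5............................
.......................3455556463544.65536545556555........................
....................645545556................5556455455....................
..................5456555........................6455.555..................
...........
[... 580 characters left out ...]
46455...........
..........53455.............................................4444...........
..........45554.............................................5445...........
..........55544.............................................5465...........
..........55553............................................56545...........
...........45554..........................................65556............
...........555455........................................636465............
............565556......................................55555..............
.............665454....................................5455655.............
......................................................455556...............
```

The ring is seated: concentric (back at -27.0, sides ±26.9), flat, with its underside on the hub. I return the pliers to the rack.

>>> step_arm:
  increments: [69.5,0,-0.025,-0.004,0,69.5,-0.002,-0.045,0,0,70,-0.002,-0.045,0,0,71,-0.002,-0.045,0,0,72,-0.002,-0.045,0,0,72,-0.002,-0.045,0,0,72,-0.002,-0.045,0,0,72,-0.002,-0.045,0,0]

```text
clock: 33.75
position: [0.5343, -0.1354, 0.2923]
tool_rot: [[-0.985, -0.17, 0.001], [-0.17, 0.985, 0.0], [-0.001, 0.0, -1.0]]
wrist_force: [0.7, 0.8, -1.9]
grip_width: 0.0614
grasp_force: 13.6
```

>>> step_arm:
  increments: [72,-0.002,-0.045,0.01,0,72,-0.002,-0.04,0.02,0,72,-0.0004,-0.0236,0.02,0,72,0,0,0.02,6.3,72,0,0,0.02,6.3,72,0,0,0.01,6.4,72,0,0,0,0]

```text
clock: 34.45
position: [0.5559, -0.2392, 0.19]
tool_rot: [[-0.987, 0.16, -0.003], [0.16, 0.987, 0.001], [0.004, 0.001, -1.0]]
wrist_force: [-0.2, 0.5, -1.5]
grip_width: 0.0615
grasp_force: 13.7
```

```bash
cat > rk.py <<'E'
from pl import *
def rk():
    T,p,w=look("x"); s=monitor.sense(); print(s["clock"],s["grip_width"],s["grasp_force"],s["wrist_force"],s["position"])
    c,n=block(p,w,T); a=np.radians(80.8); M=np.array([.609,-.2481,.075]); K=np.c_[[np.sin(a),-np.cos(a),0],[np.cos(a),np.sin(a),0],[0,0,1]]
    W=lambda t:K.T@(T[:3,:3]@t+T[:3,3]-M)*1000
    print("rack frame mm: origin",W(c-n*.009),"tip",W(c-n*.072),"pin end",W(c-n*.080),"tool angle",np.degrees(np.arctan2(T[1,1],T[0,1])))
    P=w.reshape(-1,3); m=(abs(P[:,2]-.075)<.004)&(abs(P[:,0]-.61)<.07)&(abs(P[:,1]+.248)<.11); q=P[m]
    print("rack",cv2.minAreaRect((q[:,:2]*1000).astype(np.float32)))
E
python3 -c "
from rk import *
rk()"
```

```text
34.5 0.061869463764878965 13.709129355847836 [ 0.0413 -0.1408 -1.5191] [ 0.5567 -0.2396  0.1913]
n [ 0.4428  0.0024 -0.8966] tilt 26.281360523798497 k 2969 rect ((0.3924226760864258, 0.29081153869628906), (27.34365463256836, 39.929229736328125), 0.00228688376955688) ctr [-0.0209 -0.0001  0.0086]
rack frame mm: origin [-29.0254   0.1538  98.2284] tip [-1.3289  0.0317 41.6431] pin end [ 2.1881  0.0162 34.4577] tool angle 80.78903691582325
rack ((608.624755859375, -248.322998046875), (160.42991638183594, 60.92363739013672), 80.66616821289062)
```

>>> step_arm:
  increments: [72,-0.0008,0,0.015,0,72,0,0,0.015,0,72,0,0,0.01,0,72,0,0,0.006,0,72,0,0,0,0]

```text
clock: 35.0
position: [0.557, -0.2399, 0.1443]
tool_rot: [[-0.987, 0.16, -0.002], [0.16, 0.987, 0.001], [0.002, 0.0, -1.0]]
wrist_force: [-0.4, -0.3, -1.0]
grip_width: 0.0615
grasp_force: 13.6
```

```bash
python3 -c "
from rk import *
rk()"
```

```text
35.05 0.061434576377133884 13.645517360419035 [-0.0467 -0.0737 -1.1798] [ 0.5574 -0.2401  0.1451]
n [ 0.4601  0.0021 -0.8879] tilt 27.39345837067341 k 2955 rect ((0.034605979919433594, 0.5110893249511719), (28.379146575927734, 40.12248992919922), 5.044767379760742) ctr [-0.0208  0.0002  0.0086]
rack frame mm: origin [-27.7695  -0.0464  52.6738] tip [ 1.1019 -0.1701 -3.3211] pin end [  4.7681  -0.1859 -10.4315] tool angle 80.77092744888914
rack ((608.33203125, -247.99810791015625), (160.8356475830078, 61.05764389038086), 80.58872985839844)
```

>>> step_arm:
  increments: [72,-0.008,0,0,0,72,-0.008,0,0,0,72,-0.008,0,0,0,72,-0.008,0,0,0,72,-0.008,0,0,0,72,-0.008,0,0,0,72,0,0,0,0]

```text
clock: 35.75
position: [0.6066, -0.248, 0.1453]
tool_rot: [[-0.987, 0.159, 0.001], [0.159, 0.987, -0.001], [-0.001, -0.001, -1.0]]
wrist_force: [-0.4, -0.0, -1.9]
grip_width: 0.0616
grasp_force: 8.9
```

```bash
sed -i 's/(t\[...,0\]>-.06)&(t\[...,2\]>-.02)/(t[...,0]>-.06)\&(t[...,2]>-.0)/; s/cosmin=.94/cosmin=.85/' pl.py; python3 -c "
from rk import *
rk()"
```

```text
35.8 0.06163083285260367 8.59529772264068 [-0.0327 -1.0569 -0.8323] [ 0.606  -0.2478  0.1451]
n [ 0.0602 -0.0323 -0.9977] tilt 3.4559115968442886 k 2777 rect ((0.982513427734375, 0.1471233367919922), (40.12727355957031, 27.278579711914062), 88.4793472290039) ctr [0.0021 0.0008 0.0134]
rack frame mm: origin [-3.8777  0.7963 47.9145] tip [ -0.0001   2.7868 -14.9346] pin end [  0.4923   3.0396 -22.9154] tool angle 80.82329175796366
rack ((608.9569702148438, -248.1240234375), (160.73876953125, 61.31278991699219), 80.5140380859375)
```

>>> step_arm:
  increments: [72,-0.002,0,0.006,0,72,-0.001,0,0.008,0,72,-0.001,0,0.008,0,72,0,0,0.008,0,72,0,0,0.006,0,72,0,0,0,0]

```text
clock: 36.4
position: [0.6082, -0.2482, 0.1081]
tool_rot: [[-0.987, 0.161, -0.002], [0.161, 0.987, 0.001], [0.002, 0.0, -1.0]]
wrist_force: [0.3, -0.1, -1.1]
grip_width: 0.0616
grasp_force: 8.4
```

```bash
python3 -c "
from rk import *
rk()"
```

```text
36.45 0.06169325373254014 8.391557516737578 [-1.4953 -0.7623 -1.4767] [ 0.6085 -0.2483  0.1087]
n [ 0.0704 -0.0209 -0.9973] tilt 4.038513421030599 k 2703 rect ((1.1345090866088867, -0.17537498474121094), (39.946327209472656, 27.036165237426758), 88.04756927490234) ctr [0.0026 0.0006 0.0134]
rack frame mm: origin [-2.8323  0.5456 10.7065] tip [  1.4661   1.8785 -52.1325] pin end [  2.0119   2.0477 -60.1121] tool angle 80.7512403813807
rack ((608.8450317382812, -247.86334228515625), (161.00042724609375, 61.306007385253906), 80.68218994140625)
```

>>> step_arm:
  increments: [72,-0.0025,0,0.001,0,72,-0.002,0,0.001,0,72,0,0,0,0,76,0,0,0,0,82,0,0,0,0,100,0,0,0,0,100,0,0,0,0,100,0,0,0,0]

```text
clock: 37.25
position: [0.6137, -0.2493, 0.1078]
tool_rot: [[-0.987, 0.161, 0.001], [0.161, 0.987, -0.0], [-0.001, 0.0, -1.0]]
wrist_force: [-0.2, -0.5, -0.1]
grip_width: 0.0852
grasp_force: 0.0
```

>>> step_arm:
  increments: [100,0,0,-0.01,0,100,0,0,-0.02,0,100,0,0,-0.03,0,100,0,0,-0.03,0,100,0,0,-0.03,0,100,0,0,0,0]

```text
clock: 37.85
position: [0.616, -0.2511, 0.2338]
tool_rot: [[-0.987, 0.161, 0.01], [0.161, 0.987, -0.003], [-0.01, -0.002, -1.0]]
wrist_force: [-0.3, -1.4, 0.9]
grip_width: 0.0859
grasp_force: 0.0
```

Run:
```python
from chk import *
T,p,w=look("x"); s=monitor.sense(); print(s["clock"],s["wrist_force"],s["position"])
P=w.reshape(-1,3)
q=P[(P[:,2]>.15)&(P[:,2]<.18)&(abs(P[:,0]-.61)<.05)&(abs(P[:,1]+.248)<.06)]
l=q[q[:,1]>-.248]; rr=q[q[:,1]<-.248]
for a in(l,rr): print(len(a),a.max(0),a.min(0))
q=P[(P[:,2]>.085)&(P[:,2]<.1)&(abs(P[:,0]-.61)<.025)&(abs(P[:,1]+.248)<.03)]; print("block",np.median(q,0),q.min(0),q.max(0),len(q))
save(p,"z.png")
b=imaging.capture("top"); 
im=np.zeros((480,800,3),np.uint8); im[:,:400]=cv2.resize(p["frame"],(400,300))[:480].copy() if 0 else np.pad(cv2.resize(p["frame"],(400,300)),((0,180),(0,0),(0,0)))
im[:400,400:]=cv2.resize(b["frame"][200:280,180:260],(400,400),interpolation=3); cv2.imwrite("pics/z.png",im[...,::-1])
w2=cloud(b); ring3(b,w2,0); ring2(w2,2.5,12,0)
Q=((w2.reshape(-1,3)-O)@R)*1000; u=Q[(np.hypot(Q[:,0]-32,abs(Q[:,1])-12.5)<9)&(Q[:,2]>2)&(Q[:,2]<9)]; print("lugs",len(u),u.mean(0) if len(u) else 0)
```

```text
37.9 [-0.3314 -0.1882 -0.1243] [ 0.6149 -0.2503  0.2311]
450 [ 0.6218 -0.2133  0.1634] [ 0.6088 -0.2236  0.1501]
436 [ 0.611  -0.2701  0.1637] [ 0.5979 -0.2806  0.15  ]
block [ 0.6062 -0.2467  0.0927] [ 0.5921 -0.2674  0.0851] [ 0.6285 -0.2243  0.1   ] 1810
ring3 n [ 0.0295 -0.023   0.9993] k 28 75 min [-25.2431 -26.9066   2.1654] max [ 9.6044 27.1254  5.4624] top z at -31,0,28 [np.float64(4.624959971030972), np.float64(3.7104471585044765), np.float64(2.884435585899901)]
few 44
lugs 76 [31.6394 -0.6105  4.1818]
```

View pics/z.png

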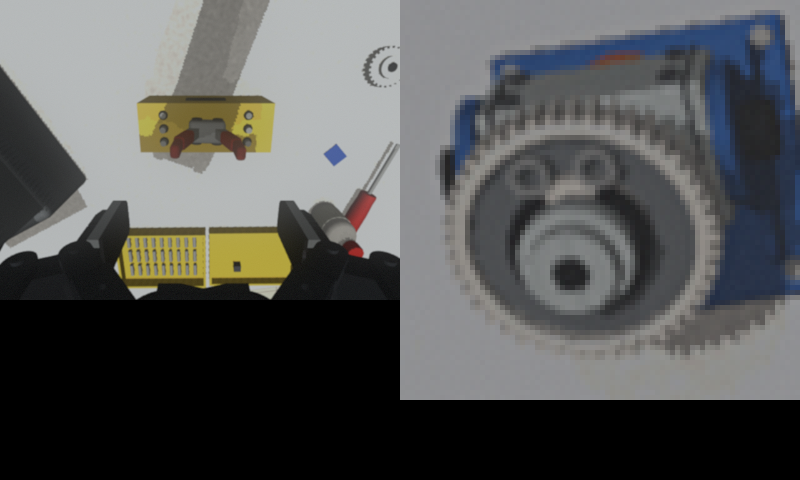

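The pliers stand in the pocket: left view (205,135), block top at 93 mm and handle tops at 164 mm, both as at the start. The ring is in the groove with its lugs at x≈32, right view (565,175). Handing in.

```bash
python3 -c "
from h import *
print(job.close_job())"
```

```text
the job is handed in; nothing more can be done
None
```

The ring is seated square in the groove on the gear's hub, the pliers stand back in their pocket in the small yellow rack, the gripper is clear, and I handed the job in at about 38 s; no verdict came back.

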